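# Load lidded jars onto a kiln shelf

### The job

Load the kiln shelf: stand every jar that is on the table upright and wholly on the grey kiln shelf, with no jar touching another, and set each jar's own matching lid on it so that the lid drops into the mouth and sits level and fully seated on the rim. Lids whose jar is not here are not needed; do not disturb the bowl, the mug or the wooden rib.

Things in the scene. Friction and masses are not known exactly. Their poses are not given: they have to be found in the camera images.
- shelf: Kiln shelf: a fixed grey square slab 220 x 220 mm, 16 mm thick, lying flat on the table. Origin at the centre of its underside, x and y along its sides, z up; its top is at z = 16 mm.
- jar_wide: Ochre stoneware jar, open at the top, round, 68 mm across and 80 mm tall (inside 56 mm across); walls 6 mm thick. Stands upright on the table; may be absent. Origin at the centre of its underside, z up to its mouth.
- lid_wide: Ochre stoneware lid of the wide jar, round, 68 mm across, with a round spigot 50 mm across below (8 mm deep, 3 mm play in the jar's mouth); its 8 mm plate rests on the rim. On top a round knob 22 mm in diameter. Lies knob up. Origin: centre of the spigot's underside, z up; plate at z = 8 to 16 mm, knob 16 to 46 mm. Seated, its origin is 72 mm above the jar's origin.
- jar_slim: Ochre stoneware jar, open at the top, round, 50 mm across and 90 mm tall (inside 38 mm across); walls 6 mm thick. Stands upright on the table; may be absent. Origin at the centre of its underside, z up to its mouth.
- lid_slim: Ochre stoneware lid of the slim jar, round, 50 mm across, with a round spigot 32 mm across below (8 mm deep, 3 mm play in the jar's mouth); its 8 mm plate rests on the rim. On top a round knob 22 mm in diameter. Lies knob up. Origin: centre of the spigot's underside, z up; plate at z = 8 to 16 mm, knob 16 to 46 mm. Seated, its origin is 82 mm above the jar's origin.
- jar_square: Ochre stoneware jar, open at the top, square, 62 x 62 mm and 75 mm tall (inside 50 x 50 mm); walls 6 mm thick. Stands upright on the table; may be absent. Origin at the centre of its underside, z up to its mouth.
- lid_square: Ochre stoneware lid of the square jar, square, 62 x 62 mm, with a square spigot 44 x 44 mm below (8 mm deep, 3 mm play in the jar's mouth); its 8 mm plate rests on the rim. On top a bar knob 40 mm long (x) and 18 mm wide (y). Lies knob up. Origin: centre of the spigot's underside, z up; plate at z = 8 to 16 mm, knob 16 to 46 mm. Seated, its origin is 67 mm above the jar's origin.
- jar_oblong: Ochre stoneware jar, open at the top, oblong, 100 mm long (x), 56 mm wide (y) and 65 mm tall (inside 88 x 44 mm); walls 6 mm thick. Stands upright on the table; may be absent. Origin at the centre of its underside, z up to its mouth.
- lid_oblong: Ochre stoneware lid of the oblong jar, oblong, 100 mm long (x) and 56 mm wide (y), with a spigot 82 x 38 mm below (8 mm deep, 3 mm play in the jar's mouth); its 8 mm plate rests on the rim. On top a bar knob 40 mm long (x) and 18 mm wide (y). Lies knob up. Origin: centre of the spigot's underside, z up; plate at z = 8 to 16 mm, knob 16 to 46 mm. Seated, its origin is 57 mm above the jar's origin.
- bowl: Blue bowl 100 mm across and 45 mm tall, a bystander. Origin at the centre of its underside.
- mug: Blue mug 80 mm across and 90 mm tall, a bystander. Origin at the centre of its underside.
- rib: Dark wooden rib (small flat board) 90 x 55 x 10 mm, a bystander. Origin at the centre of its underside.

How it is judged (in metres and radians):
At the end, for the whole second after the job is handed in: Every jar present stands upright (within 0.06 rad) and at rest on the kiln shelf, its centre within 85 mm of the shelf's centre along each side, touching no other jar, and its own lid is seated in it: height within 3 mm of seated, centred within 7 mm, level with the rim within 0.05 rad (x of jar_wide in the frame of shelf between -0.085 and 0.085 m and y of jar_wide in the frame of shelf between -0.085 and 0.085 m and z of jar_wide in the frame of shelf between 0.012 and 0.02 m and angle between each of jar_wide, jar_slim, jar_square, jar_oblong's own z axis and vertical below 0.06 rad and linear speed of each of jar_wide, jar_slim, jar_square, jar_oblong below 0.02 m/s and z of lid_wide in the frame of jar_wide between 0.069 and 0.075 m and horizontal distance between lid_wide and jar_wide below 0.007 m and angle between the z axis of lid_wide and the z axis of jar_wide, either way round below 0.05 rad and x of jar_slim in the frame of shelf between -0.085 and 0.085 m and y of jar_slim in the frame of shelf between -0.085 and 0.085 m and z of jar_slim in the frame of shelf between 0.012 and 0.02 m and z of lid_slim in the frame of jar_slim between 0.079 and 0.085 m and horizontal distance between lid_slim and jar_slim below 0.007 m and angle between the z axis of lid_slim and the z axis of jar_slim, either way round below 0.05 rad and x of jar_square in the frame of shelf between -0.085 and 0.085 m and y of jar_square in the frame of shelf between -0.085 and 0.085 m and z of jar_square in the frame of shelf between 0.012 and 0.02 m and z of lid_square in the frame of jar_square between 0.064 and 0.07 m and horizontal distance between lid_square and jar_square below 0.007 m and angle between the z axis of lid_square and the z axis of jar_square, either way round below 0.05 rad and x of jar_oblong in the frame of shelf between -0.085 and 0.085 m and y of jar_oblong in the frame of shelf between -0.085 and 0.085 m and z of jar_oblong in the frame of shelf between 0.012 and 0.02 m and z of lid_oblong in the frame of jar_oblong between 0.054 and 0.06 m and horizontal distance between lid_oblong and jar_oblong below 0.007 m and angle between the z axis of lid_oblong and the z axis of jar_oblong, either way round below 0.05 rad and contact force between jar_wide and jar_slim below 0.05 N and contact force between each of jar_wide, jar_slim and jar_square below 0.05 N and contact force between each of jar_wide, jar_slim, jar_square and jar_oblong below 0.05 N).
It fails at once if the bowl is pushed more than 30 mm from its place (distance of bowl from where it was at the start of the episode above 0.03 m).
It fails at once if the mug is pushed more than 30 mm from its place (distance of mug from where it was at the start of the episode above 0.03 m).
It fails at once if the rib is pushed more than 30 mm from its place (distance of rib from where it was at the start of the episode above 0.03 m).
Of jar_wide, jar_slim, jar_square, jar_oblong only 3 to 4 are there at a start; the rules pass over those that are not, and their reading is None.
At some moment in a run one of jar_wide, jar_slim, jar_square, jar_oblong, lid_wide, lid_slim, lid_square, lid_oblong may be knocked a few centimetres aside while the robot is not near it.
It also fails if it takes over 210 s, if anything falls off the work surface, if the arm or the gripper's body presses on something with over 40 N, if the wrist force passes 120 N, or if a joint passes its speed limit or range.

### The arm

A 6-joint arm with a two-finger parallel gripper is mounted at the origin on the work surface. World frame = base frame: x ahead of the robot, y to its left, z up, the work surface at z = 0. Lengths are in m, angles in degrees, forces in N, time in s.
With the tool pointing down it reaches from about 0.35 to 0.875 m from the base axis. Payload 4.2 kg.
Tool frame: the origin (TCP) lies midway between the tips of the shut fingers; the grasp point (between the pads) lies r.pinch_z behind it (r.pinch_z is the distance from the TCP to the grasp point, in m); z points along the fingers, y is the direction in which the jaws open and shut (so a half turn about z gives the same grasp; the last joint's range is limited). The gripper opens to 87 mm and grips with 3 to 60 N. Pads are 19 mm wide; open, the fingers measure 117 mm over their backs; the gripper's body (75 mm by 190 mm) begins 51 mm behind the grasp point.
Start: joints at [87.124, 22.042, 0.453, 0, -68.411, -14.817], TCP at [0.19, 0.595, 0.223] pointing down, gripper open.
Joint ranges: [-179.83, 179.83], [-69.29, 118.12], [-61.27, 80.66], [-181.25, 117.63], [-171.15, -9.14], [-177.46, 177.46]. Speed limits (degrees/s): [159.86, 159.86, 180, 180, 180, 180].

### API

Orientations are given as a 3x3 rotation matrix whose columns are the frame's x, y, z axes.
In Python, from station import r gives the robot as it stands. The module is installed in compiled form; this text tells all that it offers.
- The arm moves only by the tool play_rows, never from a script. Its argument "deltas" is a list of rows, each a list of 7 numbers: the shift along the tool's x, y, z in units of 25 mm (1.0 is 25 mm), then the turn, a rotation vector about the tool's x, y, z in units of 5 degrees (1.0 is 5 degrees), then the finger opening in mm, from 0 to 87. In form: [[tx, ty, tz, wx, wy, wz, fingers], ...]. A call has 1 to 12 rows; each row is the pose to reach, as a shift and turn from the pose commanded when the call began, along the tool's axes at that moment; what a row does not reach only later rows make up. A row lasts 1/10 s, in which the tool goes at most 50 mm and 8.59 degrees, less where a joint would pass 70% of its speed; a pose out of reach is approached as far as the arm can. A call with a gripper value outside its range is refused whole. The fingers move at their own pace and stop on an object; the grip force is fixed at half the most. Time passes only in rows, so rows that repeat a pose let the fingers close. It gives the time, the measured TCP pose, the force and the opening at its end, in the units of the state.
- r.sense(): the state, without advancing time (a new reading comes with each control period).
- r.capture(name): name is "side" or "top" or "wrist"; returns a dict with "pixels" (480x640x3 uint8, red, green, blue), "camera_matrix" (3x3 intrinsics, pixels), "R" (3x3) and "t" (3): a world point X has camera coordinates R X + t; the wrist camera has in their place "T_tool_cam" (4x4, takes a point from camera to tool coordinates, whose origin is the TCP and whose axes are the flange's). Camera axes: x right, y down, z forward; pixel columns grow to the right and rows downward; lengths in m; the calibration is good to about 2 mm. The wrist camera is an equidistant fisheye: a pixel r from the principal point sees the ray r / f radians off the axis. A picture is of the moment at which its call begins: read the wrist's pose just before it. There is no depth.
- r.finish_job(): hands the job in, once; it reports no verdict.
Trained networks look in the newest picture that a camera, given by its name, has taken for a name from the list of things; names that differ only in an ending like _2 or _b are one class to them, and where a whole thing is asked for, a point or a joint stands for the part that bears it (a point fixed in the world has none). Each returns a list of dicts, best first, with "score" (0 to 1); they miss things now and then, are a little off and sometimes report something else, mostly with a low value. They report only what shows in the picture. A call takes as long as a camera call.
- r.spot_in(camera, target): "centre" ([x, y, z] in m, in world coordinates, good to about 4 mm: the middle of the surface that is visible of it).
- r.cut_out(camera, target): "region" (480x640 bool, what is visible of it).
The state is a dict: "time_s": time; "joints": joint angles; "joint_velocities": joint speeds; "effort": joint torques, N m; "tcp_pos": TCP position; "ee_rot": TCP orientation; "wrist_force": force on the tool from outside, world axes, zero at the start; "moment": the same for the moment, N m; "gripper_width": opening from 0.0 (shut) to 1.0 (fully open).
Only numpy, scipy, OpenCV 4.12 (cv2) and the standard library are available. Lean on these libraries where they do the work, as an engineer would, in place of code of your own. Each camera call takes 0.05 s, during which the arm holds its last target.

## Working session

There is one attempt and no reset: what is moved stays moved. The work goes in short steps, Python scripts to look and compute and a tool call to move; the robot and the scene stay as the last step left them, time stands still between calls to the robot, and variables do not carry over. Pictures are saved under pics/ and viewed, and the job is handed in when it is done.

Besides the shell and the picture viewer there is one more tool, called after "Emit:" as a command line: name --pt "numbers of a row" for each row, then --argument value for the rest. play_rows: Moves the arm, as the interface text tells. Its arguments: {"type":"object","properties":{"deltas":{"type":"array","items":{"type":"array","items":{"type":"number"}}}},"required":["deltas"]}

```bash
ls; mkdir -p pics; python3 - <<'E'
from station import r
import cv2,numpy as np
s=r.sense()
print(s, r.pinch_z)
for n in ["side","top","wrist"]:
    c=r.capture(n); cv2.imwrite(f"pics/{n}0.png",c["pixels"][:,:,::-1])
    print(n,{k:np.round(v,4).tolist() for k,v in c.items() if k!="pixels"})
    for t in ["shelf","jar_wide","lid_wide","jar_slim","lid_slim","jar_square","lid_square","jar_oblong","lid_oblong","bowl","mug","rib"]:
        try:
            for d in r.spot_in(n,t)[:2]: print(n,t,round(d["score"],2),np.round(d["centre"],3))
        except Exception as e: print(n,t,e)
E
```

```text
pics
{'time_s': 0.0, 'joints': array([ 8.71257154e+01,  2.20920411e+01,  3.79389748e-01, -2.77634609e-02,
       -6.84114913e+01, -1.48164936e+01]), 'joint_velocities': array([ 0.03319693, -0.10150321, -0.05815048,  0.02990886,  0.03224772,
        0.08447213]), 'effort': array([ 1.44440901e-04, -3.90661812e+01,  1.87415260e+01,  4.21984613e+00,
        1.11529586e-02, -1.90670876e-04]), 'tcp_pos': array([0.18973025, 0.59487181, 0.22144664]), 'ee_rot': array([[ 9.52656095e-01, -3.04049426e-01, -5.58651198e-04],
       [-3.04049916e-01, -9.52653695e-01, -2.14133564e-03],
       [ 1.18870743e-04,  2.20981430e-03, -9.99997551e-01]]), 'wrist_force': array([ 1.04856543, -0.07277234,  0.4951544 ]), 'moment': array([ 0.00291901, -0.01516665,  0.03058848]), 'gripper_width': 0.9988919460893612} 0.0187
side {'camera_matrix': [[441.1513, 0.0, 318.5978], [0.0, 441.1513, 245.5152], [0.0, 0.0, 1.0]], 'R': [[0.699, -0.7151, -0.0043], [-0.4659, -0.4509, -0.7614], [0.5425, 0.5342, -0.6483]], 't': [-0.3915, 0.2924, 0.6912]}
side shelf 0.63 [ 0.559 -0.015  0.022]
side jar_wide 0.6 [ 0.412 -0.207  0.051
[... 718 characters left out ...]
 lid_wide 0.92 [0.642 0.219 0.013]
top lid_wide 0.26 [0.344 0.327 0.019]
top lid_slim 0.69 [ 0.513 -0.422  0.016]
top jar_square 0.57 [ 0.36  -0.333  0.04 ]
top lid_square 0.82 [0.341 0.328 0.014]
top lid_square 0.42 [ 0.42  -0.207  0.033]
top jar_oblong 0.98 [ 0.657 -0.228  0.03 ]
top lid_oblong 0.79 [0.44  0.195 0.014]
top bowl 0.91 [0.803 0.021 0.019]
top mug 0.91 [ 0.783 -0.174  0.047]
top rib 0.71 [0.783 0.18  0.007]
wrist {'camera_matrix': [[371.6483, 0.0, 311.4129], [0.0, 371.6483, 237.3575], [0.0, 0.0, 1.0]], 'T_tool_cam': [[0.0002, -0.9693, -0.246, 0.0674], [1.0, -0.0, 0.001, 0.0004], [-0.001, -0.246, 0.9693, -0.1623], [0.0, 0.0, 0.0, 1.0]]}
wrist lid_square 0.62 [0.334 0.336 0.016]
```

View pics/top0.png

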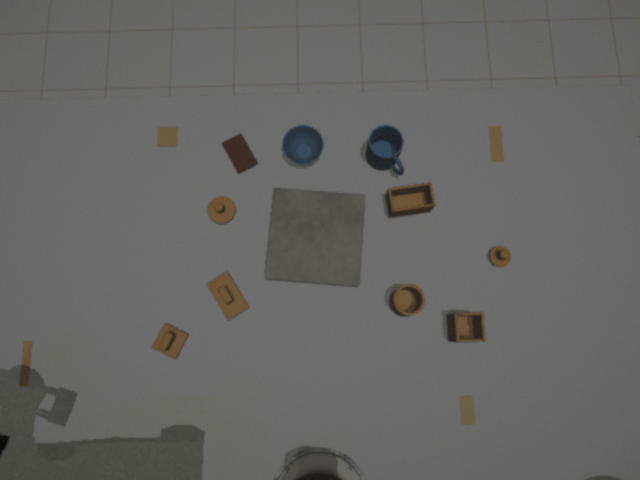

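View pics/side0.png

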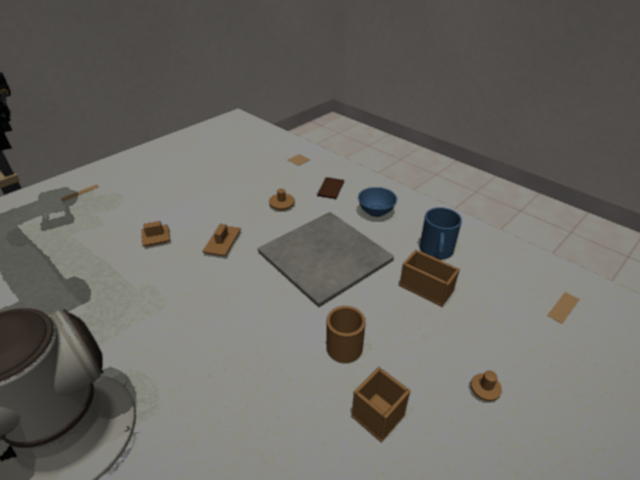

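View pics/wrist0.png

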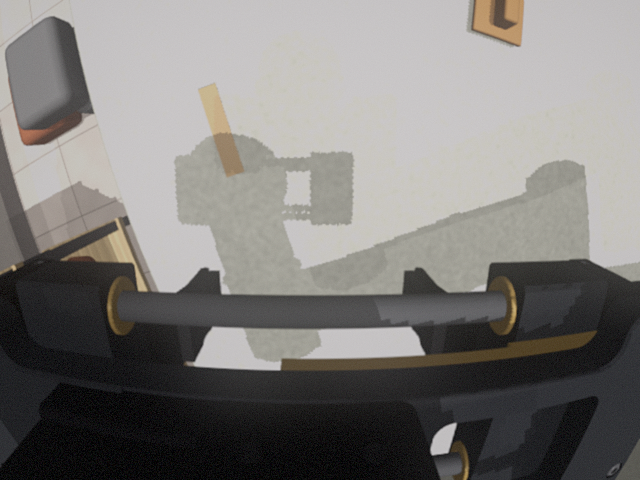

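```bash
cat > h.py <<'E'
from station import r
import cv2,numpy as np
from scipy.optimize import minimize
def prism(sh,a,b,z0,z1):
    if sh=='c':
        t=np.linspace(0,2*np.pi,40,endpoint=False); p=np.c_[a/2*np.cos(t),a/2*np.sin(t)]
    else: p=np.array([[1,1],[1,-1],[-1,-1],[-1,1]])*[a/2,b/2]
    return np.vstack([np.c_[p,np.full(len(p),z)] for z in (z0,z1)])/1000
M={'jar_wide':[prism('c',68,0,0,80)],'jar_slim':[prism('c',50,0,0,90)],
'jar_square':[prism('s',62,62,0,75)],'jar_oblong':[prism('s',100,56,0,65)],
'lid_wide':[prism('c',50,0,0,8),prism('c',68,0,8,16),prism('c',22,0,16,46)],
'lid_slim':[prism('c',32,0,0,8),prism('c',50,0,8,16),prism('c',22,0,16,46)],
'lid_square':[prism('s',44,44,0,8),prism('s',62,62,8,16),prism('s',40,18,16,46)],
'lid_oblong':[prism('s',82,38,0,8),prism('s',100,56,8,16),prism('s',40,18,16,46)],
'shelf':[prism('s',220,220,0,16)]}
def cap(n):
    c=r.capture(n); c['bgr']=c['pixels'][:,:,::-1].copy(); c['n']=n; return c
def ochre(c):
    hsv=cv2.cvtColor(c['bgr'],cv2.COLOR_BGR2HSV)
    return ((hsv[...,0]>5)&(hsv[...,0]<22)&(hsv[...,1]>115)&(hsv[...,2]>15)).astype(np.uint8)
def proj(c,P):
    q=P@c['R'].T+c['t']; q=q@c['camera_matrix'].T; return q[:,:2]/q[:,2:]
S=4
def sil(c,name,x,y,yaw,z,roi):
    x0,y0,x1,y1=roi; im=np.zeros(((y1-y0)*S,(x1-x0)*S),np.uint8)
    cs,sn=np.cos(yaw),np.sin(yaw); R=np.array([[cs,-sn,0],[sn,cs,0],[0,0,1]])
    for P in M[name]:
        u=proj(c,P@R.T+[x,y,z]); u=(u+.5-[x0,y0])*S-.5
        cv2.fillConvexPoly(im,cv2.convexHull(np.round(u*16).astype(np.int32)),255,shift=4)
    return cv2.resize(im,(x1-x0,y1-y0),interpolation=cv2.INTER_AREA)/255.
def fit(cs,masks,name,x,y,yaw=None,z=0.,pad=14):
    """cs list of caps; returns x,y,yaw(deg),cost"""
    rois=[]
    for c in cs:
        uv=proj(c,np.array([[x+dx,y+dy,z+dz] for dx in(-.06,.06) for dy in(-.06,.06) for dz in (0,.08)]))
        lo=np.maximum(np.floor(uv.min(0))-pad,0).astype(int); hi=np.minimum(np.ceil(uv.max(0))+pad,[640,480]).astype(int)
        rois.append((lo[0],lo[1],hi[0],hi[1]))
    def cost(p):
        e=0
        for c,m,ro in zip(cs,masks,rois):
            s=sil(c,name,p[0],p[1],p[2]/20,z,ro); e+=np.abs(s-m[ro[1]:ro[3],ro[0]:ro[2]]).sum()/max(s.sum(),1)
        return e
    rnd=name in('jar_wide','lid_wide','jar_slim','lid_slim')
    best=None
    per=90 if 'square' in name else 180
    if name=='lid_square': per=180
    ys=[0] if rnd else ([yaw] if yaw is not None else np.arange(0,per,22.5))
    for y0 in ys:
        st=np.array([x,y,np.deg2rad(y0)*20])
        sx=np.array([st,st+[.012,0,0],st+[0,.012,0],st+[0,0,4]])
        o=minimize(cost,st,method='Nelder-Mead',options=dict(initial_simplex=sx,maxiter=160,xatol=1e-5,fatol=1e-5))
        if best is None or o.fun<best.fun: best=o
    o=minimize(cost,best.x,method='Nelder-Mead',options=dict(initial_simplex=[best.x,best.x+[.003,0,0],best.x+[0,.003,0],best.x+[0,0,1]],maxiter=160,xatol=1e-5,fatol=1e-5))
    return o.x[0],o.x[1],np.rad2deg(o.x[2]/20),o.fun
E
cat > a.py <<'E'
from h import *
ct,cs=cap('top'),cap('side')
mt,ms=ochre(ct),ochre(cs)
cv2.imwrite('pics/mt.png',np.vstack([mt[100:370],ms[100:450]])*255)
for n,x,y in [('jar_wide',.415,-.206),('jar_square',.36,-.333),('jar_oblong',.64,-.228),('lid_wide',.64,.215),('lid_square',.341,.325),('lid_oblong',.437,.195)]:
    for a,b,l in [([ct],[mt],'t'),([cs],[ms],'s'),([ct,cs],[mt,ms],'ts')]:
        print(n,l,np.round(fit(a,b,n,x,y),4))
# shelf
for c in (ct,cs):
    g=c['bgr'].astype(int); d=r.cut_out(c['n'],'shelf')
    m=d[0]['region'].astype(np.uint8); print('shelf',c['n'],d[0]['score'],m.sum())
    print(np.round(fit([c],[m],'shelf',.571,0.0,yaw=0,pad=60),4))
E
python3 a.py
```

```text
jar_wide t [ 0.4205 -0.1989 -0.5828  0.6571]
jar_wide s [ 0.4222 -0.2008  5.1298  0.9236]
jar_wide ts [ 0.4215 -0.2002  0.153   1.5811]
jar_square t [ 0.3617 -0.3274 88.6501  0.6873]
jar_square s [ 0.3585 -0.3298  6.1057  0.476 ]
jar_square ts [ 0.3589 -0.3296  5.3494  1.165 ]
jar_oblong t [  0.6568  -0.2258 107.8984   0.592 ]
jar_oblong s [  0.6531  -0.2235 102.0266   0.1041]
jar_oblong ts [  0.6534  -0.2238 104.072    0.6993]
lid_wide t [ 0.6469  0.2203 -5.2316  0.2845]
lid_wide s [ 0.6471  0.22   -7.3721  0.8122]
lid_wide ts [ 0.6472  0.2203 -6.7623  1.0976]
lid_square t [ 0.3427  0.3307 64.7639  0.2872]
lid_square s [  0.3444   0.3314 157.7818   0.2151]
lid_square ts [  0.3437   0.3314 157.9246   0.5048]
lid_oblong t [ 0.4444  0.2019 33.8269  0.2745]
lid_oblong s [4.450000e-01 2.023000e-01 2.134275e+02 3.044000e-01]
lid_oblong ts [ 0.4449  0.2015 32.8932  0.5814]
shelf top 0.77 8772
[ 5.7510e-01 -1.4000e-03 -6.0048e+00  1.5700e-02]
shelf side 0.74 6796
[ 5.7730e-01 -1.4000e-03 -5.9615e+00  4.3900e-02]
```

View pics/mt.png

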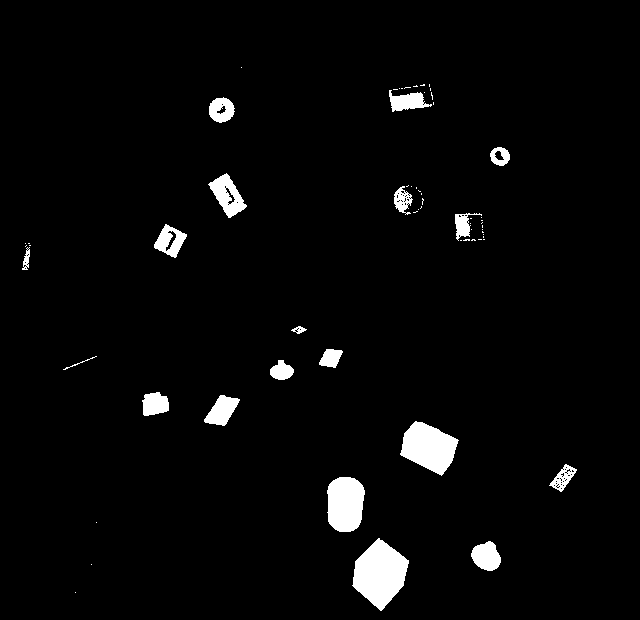

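```bash
python3 - <<'E'
from h import *
c=cv2.imread('pics/top0.png'); h=cv2.cvtColor(c,cv2.COLOR_BGR2HSV)
for p in [(388,205),(428,198),(420,300),(407,318),(451,327),(479,335),(480,313),(168,343),(224,215),(446,345),(415,285),(405,217),(395,318)]: print(p,c[p[1],p[0]],h[p[1],p[0]])
b=cv2.resize(c[170:360,380:500],None,fx=4,fy=4,interpolation=cv2.INTER_CUBIC); cv2.imwrite('pics/z.png',np.clip(b.astype(float)*1.8,0,255))
E
```

```text
(388, 205) [30 36 40] [18 64 40]
(428, 198) [30 35 41] [14 68 41]
(420, 300) [33 37 43] [12 59 43]
(407, 318) [108 108 109] [  0   2 109]
(451, 327) [31 38 42] [19 67 42]
(479, 335) [33 38 41] [19 50 41]
(480, 313) [51 69 86] [ 15 104  86]
(168, 343) [47 68 86] [ 16 116  86]
(224, 215) [ 51  81 106] [ 16 132 106]
(446, 345) [108 108 108] [  0   0 108]
(415, 285) [76 88 98] [16 57 98]
(405, 217) [105 105 106] [  0   2 106]
(395, 318) [109 109 109] [  0   0 109][ WARN:0@0.314] global loadsave.cpp:1063 imwrite_ Unsupported depth image for selected encoder is fallbacked to CV_8U.
```

View pics/z.png

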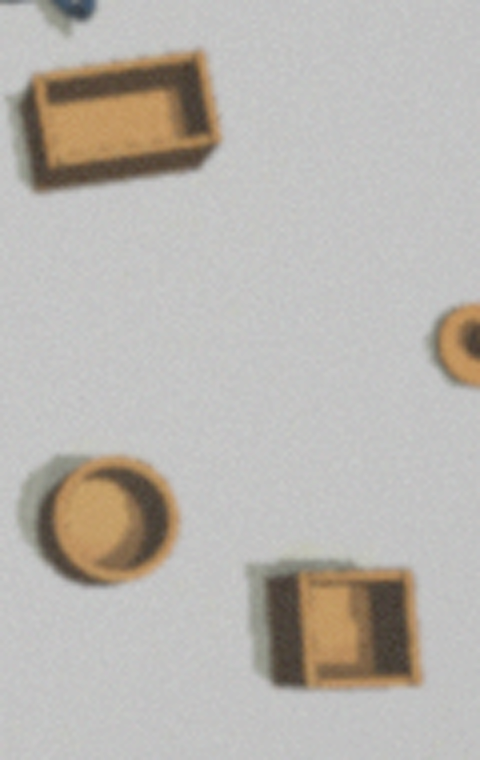

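```bash
cat >> h.py <<'E'
def ochre(c):
    hsv=cv2.cvtColor(c['bgr'],cv2.COLOR_BGR2HSV)
    thr=45 if c['n']=='top' else 110
    m=((hsv[...,0]>5)&(hsv[...,0]<25)&(hsv[...,1]>thr)&(hsv[...,2]>15)).astype(np.uint8)
    if c['n']!='wrist': m=cv2.morphologyEx(m,cv2.MORPH_OPEN,np.ones((2,2),np.uint8)) if 0 else cv2.medianBlur(m,3)
    return m
def comp(c,m,x,y,z):
    u=proj(c,np.array([[x,y,z]]))[0]
    n,l,st,ce=cv2.connectedComponentsWithStats(m)
    d=[np.hypot(*(ce[i]-u)) if st[i,4]>60 else 1e9 for i in range(1,n)]
    i=1+int(np.argmin(d)); o=(l==i).astype(np.uint8)
    cn,_=cv2.findContours(o,cv2.RETR_EXTERNAL,cv2.CHAIN_APPROX_NONE)
    cv2.drawContours(o,cn,-1,1,-1)
    return o
H={'jar_wide':.08,'jar_square':.075,'jar_oblong':.065}
def locate(n,x,y,z=0.,yaw=None,each=True,caps=None):
    caps=caps or [cap('top'),cap('side')]
    ms=[comp(c,ochre(c),x,y,z+H.get(n,.02)*.5) for c in caps]
    out=[]
    if each:
        for c,m in zip(caps,ms): 
            f=fit([c],[m],n,x,y,yaw,z); out.append(f); print(n,c['n'],np.round(f[:2],4),np.round(f[2:],2))
    f=fit(caps,ms,n,x,y,yaw,z); print(n,'BOTH',np.round(f[:2],4),np.round(f[2:],2)); return f
E
cat > a.py <<'E'
from h import *
C=[cap('top'),cap('side')]
for n,x,y in [('jar_wide',.42,-.20),('jar_square',.36,-.33),('jar_oblong',.65,-.225),('lid_wide',.646,.22),('lid_square',.343,.33),('lid_oblong',.444,.20)]:
    locate(n,x,y,caps=C)
E
python3 a.py
```

```text
jar_wide top [ 0.4205 -0.202 ] [5.81 0.08]
jar_wide side [ 0.4225 -0.2004] [2.4  0.13]
jar_wide BOTH [ 0.4204 -0.2018] [9.9  0.21]
jar_square top [ 0.3597 -0.3293] [8.87e+01 5.00e-02]
jar_square side [ 0.3585 -0.3297] [96.58  0.1 ]
jar_square BOTH [ 0.3597 -0.3289] [-1.11  0.17]
jar_oblong top [ 0.653  -0.2232] [9.805e+01 7.000e-02]
jar_oblong side [ 0.653  -0.2235] [1.0343e+02 1.0000e-01]
jar_oblong BOTH [ 0.6527 -0.2228] [98.63  0.18]
lid_wide top [0.6454 0.22  ] [4.54 0.04]
lid_wide side [0.6474 0.2212] [7.63 0.22]
lid_wide BOTH [0.6454 0.2201] [8.73 0.27]
lid_square top [0.3431 0.3302] [6.231e+01 5.000e-02]
lid_square side [0.3442 0.3313] [-22.26   0.18]
lid_square BOTH [0.3429 0.3302] [-27.27   0.24]
lid_oblong top [0.4424 0.2016] [31.4   0.04]
lid_oblong side [0.4448 0.2025] [33.37  0.18]
lid_oblong BOTH [0.4428 0.2019] [211.67   0.22]
```

```bash
cat > pl.py <<'E'
from h import *
from scipy.spatial.transform import Rotation as Ro
def Rt(psi):
    c,s=np.cos(np.deg2rad(psi)),np.sin(np.deg2rad(psi)); return np.array([[c,s,0],[s,-c,0],[0,0,-1.]])
def plan(wps,s=None):
    s=s or r.sense(); R0=s['ee_rot']; p0=s['tcp_pos']
    psi=np.rad2deg(np.arctan2(R0[1,0],R0[0,0]))
    print('t',round(s['time_s'],2),'tcp',np.round(p0,4),'psi',round(psi,2),'grip mm',round(s['gripper_width']*87,1),'F',np.round(s['wrist_force'],1),'q',np.round(s['joints'],0))
    for x,y,z,ps in wps:
        d=R0.T@(np.array([x,y,z])-p0)/.025; w=Ro.from_matrix(R0.T@Rt(ps)).as_rotvec(degrees=True)/5
        print((x,y,z,ps),'->',[float(v) for v in np.round(np.r_[d,w],2)])
def sh(u,v):
    a=np.deg2rad(-6); return round(.576+u*np.cos(a)-v*np.sin(a),4),round(-.001+u*np.sin(a)+v*np.cos(a),4)
E
python3 - <<'E'
from pl import *
for u,v in [(-.06,.055),(.05,.055),(.03,-.06)]: print(sh(u,v))
plan([(.5,.2,.22,-56),(.4205,-.2018,.16,-96)])
c=cap('top')
def pix(c,u,z):
    K=np.linalg.inv(c['camera_matrix']); d=c['R'].T@(K@[u[0],u[1],1]); o=-c['R'].T@c['t']; return o+d*(z-o[2])/d[2]
for z in (.02,.045,.07): print(z,np.round(pix(c,(401,173),z),3))
E
```

```text
(np.float64(0.5221), np.float64(0.06))
(np.float64(0.6315), np.float64(0.0485))
(np.float64(0.5996), np.float64(-0.0638))
t 2.25 tcp [0.1899 0.5954 0.2225] psi -17.69 grip mm 87.0 F [0.4 0.3 0.1] q [ 87.  22.   0.  -0. -68. -15.]
(0.5, 0.2, 0.22, -56) -> [16.62, 11.3, 0.1, 0.0, 0.0, 7.66]
(0.4205, -0.2018, 0.16, -96) -> [18.48, 27.58, 2.5, 0.0, 0.0, 15.66]
0.02 [ 0.723 -0.21   0.02 ]
0.045 [ 0.715 -0.206  0.045]
0.07 [ 0.706 -0.201  0.07 ]
```

Emit:
play_rows --pt "16.62 11.3 0.1 0 0 7.66 87" --pt "16.62 11.3 0.1 0 0 7.66 87" --pt "16.62 11.3 0.1 0 0 7.66 87" --pt "16.62 11.3 0.1 0 0 7.66 87" --pt "16.62 11.3 0.1 0 0 7.66 87" --pt "16.62 11.3 0.1 0 0 7.66 87" --pt "16.62 11.3 0.1 0 0 7.66 87" --pt "16.62 11.3 0.1 0 0 7.66 87" --pt "18.48 27.58 2.5 0 0 15.66 87" --pt "18.48 27.58 2.5 0 0 15.66 87" --pt "18.48 27.58 2.5 0 0 15.66 87" --pt "18.48 27.58 2.5 0 0 15.66 87"

```text
time_s: 3.5
tcp_pos: [0.4297, 0.0804, 0.1958]
ee_rot: [[-0.012, -1.0, 0.001], [-1.0, 0.012, 0.0], [-0.0, -0.001, -1.0]]
wrist_force: [1.1, -0.5, 0.5]
gripper_width: 0.996
```

```bash
python3 - <<'E'
from pl import *
plan([(.4205,-.2018,.16,-96)])
E
```

```text
t 3.5 tcp [0.4297 0.0804 0.1958] psi -90.69 grip mm 86.6 F [ 1.1 -0.5  0.5] q [ 32.   5. -27.   0. -58. -33.]
(0.4205, -0.2018, 0.16, -96) -> [11.29, 0.23, 1.43, -0.01, 0.0, 1.06]
```

Emit:
play_rows --pt "11.29 0.23 1.43 0 0 1.06 87" --pt "11.29 0.23 1.43 0 0 1.06 87" --pt "11.29 0.23 1.43 0 0 1.06 87" --pt "11.29 0.23 1.43 0 0 1.06 87" --pt "11.29 0.23 1.43 0 0 1.06 87" --pt "11.29 0.23 1.43 0 0 1.06 87" --pt "11.29 0.23 1.43 0 0 1.06 87" --pt "11.29 0.23 1.43 0 0 1.06 87" --pt "11.29 0.23 1.43 0 0 1.06 87"

```text
time_s: 4.4
tcp_pos: [0.4226, -0.1994, 0.1601]
ee_rot: [[-0.098, -0.995, 0.0], [-0.995, 0.098, 0.0], [-0.0, -0.0, -1.0]]
wrist_force: [0.1, 1.5, -0.6]
gripper_width: 1.002
```

```bash
python3 - <<'E'
from pl import *
plan([(.4205,-.2018,.16,-96),(.4205,-.2018,.036,-96)])
c=cap('wrist'); cv2.imwrite('pics/w1.png',c['bgr'])
E
```

```text
t 4.4 tcp [ 0.4226 -0.1994  0.1601] psi -95.63 grip mm 87.1 F [ 0.1  1.5 -0.6] q [ -5.  10. -26.  -0. -54.  -0.]
(0.4205, -0.2018, 0.16, -96) -> [0.1, 0.07, 0.01, -0.0, 0.0, 0.07]
(0.4205, -0.2018, 0.036, -96) -> [0.1, 0.07, 4.97, -0.0, 0.0, 0.07]
```

View pics/w1.png

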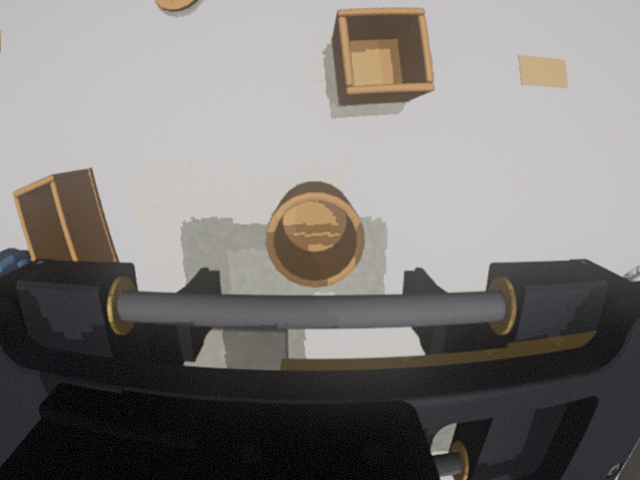

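Emit:
play_rows --pt "0.1 0.07 1.5 0 0 0.07 87" --pt "0.1 0.07 3.0 0 0 0.07 87" --pt "0.1 0.07 4.4 0 0 0.07 87" --pt "0.1 0.07 4.97 0 0 0.07 87" --pt "0.1 0.07 4.97 0 0 0.07 87" --pt "0.1 0.07 4.97 0 0 0.07 60" --pt "0.1 0.07 4.97 0 0 0.07 60" --pt "0.1 0.07 4.97 0 0 0.07 60" --pt "0.1 0.07 4.97 0 0 0.07 60" --pt "0.1 0.07 4.97 0 0 0.07 60" --pt "0.1 0.07 4.97 0 0 0.07 60"

```text
time_s: 5.55
tcp_pos: [0.4208, -0.2021, 0.0368]
ee_rot: [[-0.105, -0.995, 0.001], [-0.995, 0.105, -0.0], [-0.0, -0.001, -1.0]]
wrist_force: [-1.8, 2.4, 6.3]
gripper_width: 0.774
```

```bash
python3 - <<'E'
from pl import *
plan([(.4205,-.2018,.036,-6)])
E
```

```text
t 5.55 tcp [ 0.4208 -0.2021  0.0368] psi -96.01 grip mm 67.3 F [-1.8  2.4  6.3] q [ -6.  20. -35.  -0. -35.  -0.]
(0.4205, -0.2018, 0.036, -6) -> [-0.01, 0.01, 0.03, -0.01, -0.01, -18.0]
```

Emit:
play_rows --pt "0 0 0 0 0 0 87" --pt "0 0 0 0 0 0 87" --pt "0 0 0 0 0 -18 87" --pt "0 0 0 0 0 -18 87" --pt "0 0 0 0 0 -18 87" --pt "0 0 0 0 0 -18 87" --pt "0 0 0 0 0 -18 87" --pt "0 0 0 0 0 -18 87" --pt "0 0 0 0 0 -18 87" --pt "0 0 0 0 0 -18 87" --pt "0 0 0 0 0 -18 87" --pt "0 0 0 0 0 -18 87"

```text
time_s: 6.75
tcp_pos: [0.4206, -0.2023, 0.0356]
ee_rot: [[0.986, -0.169, 0.0], [-0.169, -0.986, -0.0], [0.0, 0.0, -1.0]]
wrist_force: [-0.1, -0.2, -0.2]
gripper_width: 1.001
```

```bash
python3 - <<'E'
from pl import *
plan([(.4208,-.2021,.036,-6)])
E
```

```text
t 6.75 tcp [ 0.4206 -0.2023  0.0356] psi -9.73 grip mm 87.1 F [-0.1 -0.2 -0.2] q [ -6.  21. -35.   0. -35.  86.]
(0.4208, -0.2021, 0.036, -6) -> [0.01, -0.01, -0.02, 0.0, -0.0, -0.75]
```

Emit:
play_rows --pt "0 0 0 0 0 -0.7 87" --pt "0 0 0 0 0 -0.7 60" --pt "0 0 0 0 0 -0.7 60" --pt "0 0 0 0 0 -0.7 60" --pt "0 0 0 0 0 -0.7 60" --pt "0 0 0 0 0 -0.7 60" --pt "0 0 0 0 0 -0.7 60" --pt "0 0 -1.0 0 0 -0.7 60" --pt "0 0 -2.5 0 0 -0.7 60" --pt "0 0 -4.0 0 0 -0.7 60" --pt "0 0 -5.0 0 0 -0.7 60" --pt "0 0 -5.0 0 0 -0.7 60"

```text
time_s: 7.95
tcp_pos: [0.4226, -0.2026, 0.164]
ee_rot: [[0.993, -0.114, 0.008], [-0.114, -0.993, -0.001], [0.008, 0.0, -1.0]]
wrist_force: [0.7, -0.6, -3.0]
gripper_width: 0.778
```

```bash
python3 - <<'E'
from pl import *
x,y=sh(-.06,.055)
plan([(x,y,.16,-6),(x,y,.0535,-6)])
E
```

```text
t 7.95 tcp [ 0.4226 -0.2026  0.164 ] psi -6.56 grip mm 67.7 F [ 0.7 -0.6 -3. ] q [ -6.  10. -26.   0. -54.  89.]
(np.float64(0.5221), np.float64(0.06), 0.16, -6) -> [2.75, -10.89, 0.18, 0.01, -0.09, -0.11]
(np.float64(0.5221), np.float64(0.06), 0.0535, -6) -> [2.72, -10.89, 4.44, 0.01, -0.09, -0.11]
```

Emit:
play_rows --pt "2.75 -10.89 0.1 0 -0.09 -0.1 60" --pt "2.75 -10.89 0.1 0 -0.09 -0.1 60" --pt "2.75 -10.89 0.1 0 -0.09 -0.1 60" --pt "2.75 -10.89 0.1 0 -0.09 -0.1 60" --pt "2.75 -10.89 0.1 0 -0.09 -0.1 60" --pt "2.75 -10.89 0.1 0 -0.09 -0.1 60" --pt "2.75 -10.89 0.1 0 -0.09 -0.1 60" --pt "2.75 -10.89 0.1 0 -0.09 -0.1 60" --pt "2.75 -10.89 0.1 0 -0.09 -0.1 60" --pt "2.75 -10.89 0.1 0 -0.09 -0.1 60"

```text
time_s: 8.95
tcp_pos: [0.5192, 0.0591, 0.1577]
ee_rot: [[0.994, -0.107, -0.009], [-0.107, -0.994, 0.0], [-0.009, 0.001, -1.0]]
wrist_force: [-0.4, 0.6, -1.6]
gripper_width: 0.783
```

```bash
python3 - <<'E'
from pl import *
x,y=sh(-.06,.055)
plan([(x,y,.16,-6),(x,y,.0525,-6)])
E
```

```text
t 8.95 tcp [0.5192 0.0591 0.1577] psi -6.17 grip mm 68.1 F [-0.4  0.6 -1.6] q [ 24.  16. -19.  -0. -56.  60.]
(np.float64(0.5221), np.float64(0.06), 0.16, -6) -> [0.11, -0.05, -0.09, 0.01, 0.1, -0.03]
(np.float64(0.5221), np.float64(0.06), 0.0525, -6) -> [0.15, -0.05, 4.21, 0.01, 0.1, -0.03]
```

Emit:
play_rows --pt "0.12 -0.05 1.0 0 0.1 -0.03 60" --pt "0.12 -0.05 2.5 0 0.1 -0.03 60" --pt "0.12 -0.05 3.6 0 0.1 -0.03 60" --pt "0.12 -0.05 3.9 0 0.1 -0.03 60" --pt "0.12 -0.05 3.9 0 0.1 -0.03 60" --pt "0.12 -0.05 3.9 0 0.1 -0.03 60" --pt "0.12 -0.05 3.9 0 0.1 -0.03 60"

```text
time_s: 9.65
tcp_pos: [0.5236, 0.0617, 0.0624]
ee_rot: [[0.995, -0.103, 0.004], [-0.103, -0.995, 0.001], [0.004, -0.002, -1.0]]
wrist_force: [-1.0, -0.5, -1.9]
gripper_width: 0.786
```

```bash
python3 - <<'E'
from pl import *
x,y=sh(-.06,.055)
plan([(x,y,.0525,-6)])
E
```

```text
t 9.65 tcp [0.5236 0.0617 0.0624] psi -5.93 grip mm 68.4 F [-1.  -0.5 -1.9] q [ 24.  23. -25.   0. -42.  60.]
(np.float64(0.5221), np.float64(0.06), 0.0525, -6) -> [-0.06, 0.07, 0.4, -0.02, -0.05, 0.02]
```

```bash
cat >> pl.py <<'E'
def avg(n=6,show=False):
    P=[];Rs=[];F=[]
    for i in range(n):
        s=r.sense();P.append(s['tcp_pos']);Rs.append(s['ee_rot']);F.append(s['wrist_force']); r.capture('wrist')
        if show: print(np.round(s['tcp_pos'],4),np.round(s['ee_rot'][:2,2],4),np.round(s['wrist_force'],1))
    s=dict(s); s['tcp_pos']=np.mean(P,0); s['ee_rot']=Ro.from_matrix(np.array(Rs)).mean().as_matrix(); s['wrist_force']=np.mean(F,0); return s
E
python3 - <<'E'
from pl import *
x,y=sh(-.06,.055)
s=avg(8,True)
plan([(x,y,.0525,-6)],s)
E
```

```text
[0.5236 0.0617 0.0624] [0.0044 0.0012] [-1.  -0.5 -1.9]
[0.5235 0.0617 0.0623] [0.0041 0.0012] [ 0.4 -0.4 -2.1]
[0.5232 0.0617 0.0621] [0.0037 0.0011] [-0.8  0.4 -2.1]
[0.523  0.0617 0.0618] [0.0031 0.0008] [ 0.1  0.1 -2.2]
[0.5228 0.0616 0.0616] [0.0026 0.0007] [ 0.6 -0.6 -1.9]
[0.5226 0.0615 0.0614] [0.0022 0.0005] [-0.2 -0.1 -1.8]
[0.5225 0.0615 0.0612] [0.0018 0.0004] [-0.2 -0.8 -2.1]
[0.5224 0.0615 0.061 ] [0.0014 0.0002] [ 0.2 -1.4 -2.4]
t 10.0 tcp [0.523  0.0616 0.0617] psi -5.92 grip mm 67.9 F [-0.1 -0.4 -2.1] q [ 24.  23. -25.   0. -42.  60.]
(np.float64(0.5221), np.float64(0.06), 0.0525, -6) -> [-0.03, 0.07, 0.37, -0.01, -0.03, 0.02]
```

Emit:
play_rows --pt "0 0 0.15 0 0 0 60" --pt "0 0 0.3 0 0 0 60" --pt "0 0 0.3 0 0 0 60" --pt "0 0 0.3 0 0 0 60" --pt "0 0 0.3 0 0 0 60" --pt "0 0 0.3 0 0 0 60" --pt "0 0 0.3 0 0 0 60" --pt "0 0 0.3 0 0 0 60" --pt "0 0 0.3 0 0 0 60"

```text
time_s: 10.95
tcp_pos: [0.5223, 0.0614, 0.0532]
ee_rot: [[0.995, -0.103, 0.001], [-0.103, -0.995, 0.0], [0.001, -0.0, -1.0]]
wrist_force: [-0.3, 0.2, -2.1]
gripper_width: 0.783
```

```bash
python3 - <<'E'
from pl import *
x,y=sh(-.06,.055)
s=avg(4,True)
plan([(x,y,.0525,-6)],s)
c=cap('side'); cv2.imwrite('pics/s1.png',c['bgr'])
E
```

```text
[0.5223 0.0614 0.0532] [0.001 0.   ] [-0.3  0.2 -2.1]
[0.5224 0.0614 0.0532] [ 0.001 -0.   ] [-0.4  0.1 -2.7]
[0.5223 0.0614 0.0532] [ 0.001 -0.   ] [-0.3 -0.2 -2.2]
[0.5223 0.0614 0.0532] [ 0.0009 -0.    ] [ 0.6  0.4 -2.7]
t 11.1 tcp [0.5223 0.0614 0.0532] psi -5.93 grip mm 68.1 F [-0.1  0.1 -2.4] q [ 24.  23. -26.   0. -41.  60.]
(np.float64(0.5221), np.float64(0.06), 0.0525, -6) -> [-0.0, 0.06, 0.03, -0.0, -0.01, 0.01]
```

View pics/s1.png

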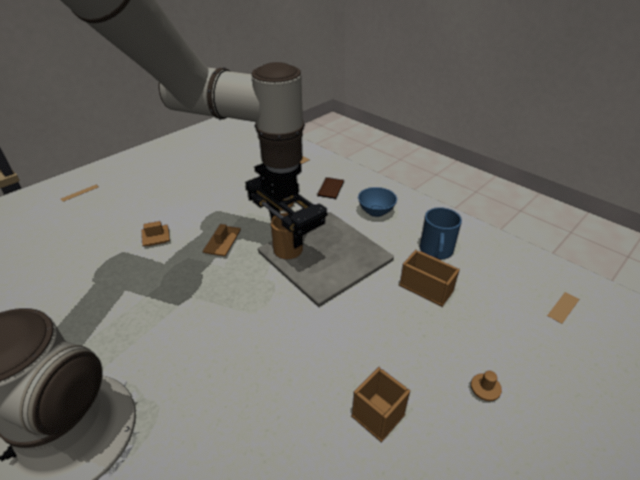

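Emit:
play_rows --pt "0 0 0.06 0 0 0 60" --pt "0 0 0.06 0 0 0 60" --pt "0 0 0.06 0 0 0 60" --pt "0 0 0.06 0 0 0 80" --pt "0 0 0.06 0 0 0 80" --pt "0 0 0.06 0 0 0 80" --pt "0 0 -1 0 0 0 80" --pt "0 0 -3 0 0 0 80" --pt "0 0 -4.4 0 0 0 80" --pt "0 0 -4.4 0 0 0 80"

```text
time_s: 12.2
tcp_pos: [0.5258, 0.0624, 0.1691]
ee_rot: [[0.995, -0.102, 0.013], [-0.102, -0.995, 0.004], [0.013, -0.005, -1.0]]
wrist_force: [0.4, 0.8, 0.8]
gripper_width: 0.919
```

```bash
python3 - <<'E'
from pl import *
C=[cap('top'),cap('side')]
for i in C: cv2.imwrite('pics/2%s.png'%i['n'],i['bgr'])
locate('jar_square',.36,-.33,caps=C)
locate('jar_oblong',.65,-.225,caps=C)
plan([(.36,-.329,.16,-91.3),(.36,-.329,.036,-91.3)],avg(3,True))
E
```

```text
jar_square top [ 0.3597 -0.3295] [-1.35  0.06]
jar_square side [ 0.3585 -0.3298] [96.57  0.1 ]
jar_square BOTH [ 0.3597 -0.3289] [-1.06  0.17]
jar_oblong top [ 0.6532 -0.2232] [9.808e+01 7.000e-02]
jar_oblong side [ 0.6533 -0.2239] [1.0338e+02 1.0000e-01]
jar_oblong BOTH [ 0.6532 -0.2233] [98.75  0.18]
[0.5224 0.0616 0.1641] [0.0028 0.0013] [-0.1 -0.4 -0.3]
[0.5216 0.0613 0.1628] [0.     0.0001] [-0.7  0.6 -0. ]
[0.5213 0.0611 0.1621] [-0.0014 -0.0006] [ 0.2  0.4 -0.5]
t 12.4 tcp [0.5217 0.0613 0.163 ] psi -5.94 grip mm 80.2 F [-0.2  0.2 -0.3] q [ 24.  16. -19.  -0. -56.  60.]
(0.36, -0.329, 0.16, -91.3) -> [-4.82, 16.2, 0.11, -0.01, -0.0, 17.07]
(0.36, -0.329, 0.036, -91.3) -> [-4.82, 16.2, 5.07, -0.01, -0.0, 17.07]
```

View pics/2top.png

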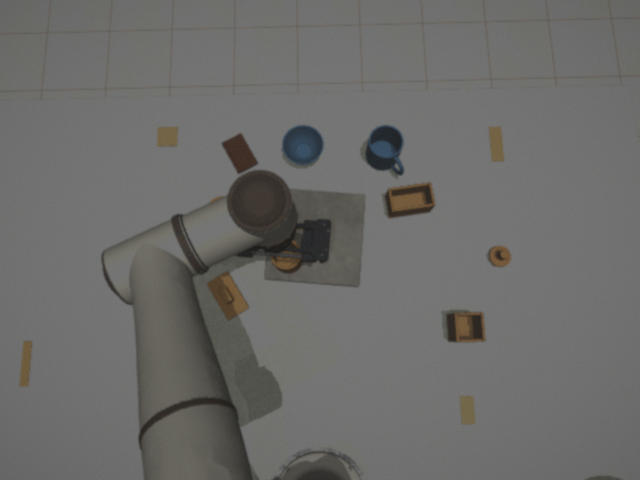

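Emit:
play_rows --pt "-4.82 16.2 0.1 0 0 17.07 87" --pt "-4.82 16.2 0.1 0 0 17.07 87" --pt "-4.82 16.2 0.1 0 0 17.07 87" --pt "-4.82 16.2 0.1 0 0 17.07 87" --pt "-4.82 16.2 0.1 0 0 17.07 87" --pt "-4.82 16.2 0.1 0 0 17.07 87" --pt "-4.82 16.2 0.1 0 0 17.07 87" --pt "-4.82 16.2 0.1 0 0 17.07 87" --pt "-4.82 16.2 0.1 0 0 17.07 87" --pt "-4.82 16.2 0.1 0 0 17.07 87" --pt "-4.82 16.2 0.1 0 0 17.07 87" --pt "-4.82 16.2 0.1 0 0 17.07 87"

```text
time_s: 13.65
tcp_pos: [0.3602, -0.3287, 0.1596]
ee_rot: [[-0.019, -1.0, -0.001], [-1.0, 0.019, 0.001], [-0.001, 0.001, -1.0]]
wrist_force: [0.4, 0.6, 0.3]
gripper_width: 1.001
```

```bash
python3 - <<'E'
from pl import *
plan([(.3597,-.329,.036,-91.3)],avg(6,True))
E
```

```text
[ 0.3602 -0.3287  0.1596] [-0.001   0.0008] [0.4 0.6 0.3]
[ 0.3604 -0.3286  0.1599] [-0.0004  0.0006] [-0.2 -0.7  0.5]
[ 0.3606 -0.3285  0.1601] [-0.0001  0.0004] [ 0.5 -0.4 -0.1]
[ 0.3608 -0.3285  0.1603] [0.0003 0.0002] [ 0.   0.5 -0.2]
[ 0.3608 -0.3285  0.1604] [0.0006 0.0001] [ 0.6 -0.5  0.7]
[ 0.3608 -0.3285  0.1605] [ 0.0008 -0.    ] [-0.1  0.2 -0.1]
t 13.9 tcp [ 0.3606 -0.3285  0.1601] psi -91.12 grip mm 86.7 F [ 0.2 -0.   0.2] q [-23.  12. -24.  -0. -54.  22.]
(0.3597, -0.329, 0.036, -91.3) -> [0.02, 0.04, 4.97, -0.0, 0.0, 0.04]
```

Emit:
play_rows --pt "0.02 0.04 1.5 0 0 0.04 87" --pt "0.02 0.04 3.0 0 0 0.04 87" --pt "0.02 0.04 4.4 0 0 0.04 87" --pt "0.02 0.04 4.97 0 0 0.04 87" --pt "0.02 0.04 4.97 0 0 0.04 87" --pt "0.02 0.04 4.97 0 0 0.04 54" --pt "0.02 0.04 4.97 0 0 0.04 54" --pt "0.02 0.04 4.97 0 0 0.04 54" --pt "0.02 0.04 4.97 0 0 0.04 54" --pt "0.02 0.04 4.97 0 0 0.04 54" --pt "0.02 0.04 4.97 0 0 0.04 54" --pt "0.02 0.04 4.97 0 0 0.04 54"

```text
time_s: 15.15
tcp_pos: [0.3598, -0.3296, 0.0372]
ee_rot: [[-0.025, -1.0, 0.001], [-1.0, 0.025, -0.0], [0.0, -0.001, -1.0]]
wrist_force: [-0.6, 1.7, 7.2]
gripper_width: 0.709
```

```bash
python3 - <<'E'
from pl import *
plan([(.3597,-.329,.036,-1.3)],avg(3,True))
E
```

```text
[ 0.3598 -0.3296  0.0372] [ 0.0014 -0.0005] [-0.6  1.7  7.2]
[ 0.3598 -0.3296  0.0372] [ 0.0014 -0.0005] [-0.9  1.3  6.8]
[ 0.3598 -0.3296  0.0372] [ 0.0014 -0.0005] [-1.4  0.9  6.2]
t 15.25 tcp [ 0.3598 -0.3296  0.0372] psi -91.46 grip mm 62.0 F [-1.   1.3  6.7] q [-23.  22. -32.  -0. -36.  22.]
(0.3597, -0.329, 0.036, -1.3) -> [-0.02, 0.0, 0.05, -0.01, -0.02, -18.03]
```

Emit:
play_rows --pt "0 0 0 0 0 0 87" --pt "0 0 0 0 0 0 87" --pt "0 0 0 0 0 0 87" --pt "0 0 -1.5 0 0 0 87" --pt "0 0 -3 0 0 0 87" --pt "0 0 -3 0 0 0 87" --pt "0 0 -3 0 0 -18 87" --pt "0 0 -3 0 0 -18 87" --pt "0 0 -3 0 0 -18 87" --pt "0 0 -3 0 0 -18 87" --pt "0 0 -3 0 0 -18 87" --pt "0 0 -3 0 0 -18 87"

```text
time_s: 16.5
tcp_pos: [0.3593, -0.3293, 0.1106]
ee_rot: [[0.771, -0.637, 0.0], [-0.637, -0.771, 0.0], [-0.0, -0.0, -1.0]]
wrist_force: [0.3, -0.3, -0.8]
gripper_width: 1.001
```

```bash
python3 - <<'E'
from pl import *
plan([(.3598,-.3296,.1,-1.4),(.3598,-.3296,.036,-1.4)],avg(2,True))
E
```

```text
[ 0.3593 -0.3293  0.1106] [0.0002 0.0005] [ 0.3 -0.3 -0.8]
[ 0.3593 -0.3293  0.1106] [0.0001 0.0005] [-1.1  0.1  0.6]
t 16.55 tcp [ 0.3593 -0.3293  0.1106] psi -39.45 grip mm 87.6 F [-0.4 -0.1 -0.1] q [-23.  16. -27.  -0. -47.  74.]
(0.3598, -0.3296, 0.1, -1.4) -> [0.02, -0.0, 0.43, -0.01, 0.0, -7.61]
(0.3598, -0.3296, 0.036, -1.4) -> [0.02, -0.0, 2.99, -0.01, 0.0, -7.61]
```

Emit:
play_rows --pt "0.02 0 0 0 0 -7.61 87" --pt "0.02 0 0 0 0 -7.61 87" --pt "0.02 0 0 0 0 -7.61 87" --pt "0.02 0 0 0 0 -7.61 87" --pt "0.02 0 0 0 0 -7.61 87" --pt "0.02 0 0 0 0 -7.61 87" --pt "0.02 0 0 0 0 -7.61 87" --pt "0.02 0 0 0 0 -7.61 87"

```text
time_s: 17.4
tcp_pos: [0.3599, -0.3298, 0.1111]
ee_rot: [[0.999, -0.035, 0.001], [-0.035, -0.999, 0.0], [0.001, -0.0, -1.0]]
wrist_force: [0.1, 0.7, 0.6]
gripper_width: 1.0
```

```bash
python3 - <<'E'
from pl import *
plan([(.3598,-.3296,.1,-1.4),(.3598,-.3296,.036,-1.4)],avg(2,True))
E
```

```text
[ 0.3599 -0.3298  0.1111] [0.0006 0.0001] [0.1 0.7 0.6]
[ 0.36   -0.3298  0.1112] [0.0007 0.    ] [ 0.7 -0.1  0.8]
t 17.45 tcp [ 0.3599 -0.3298  0.1112] psi -1.97 grip mm 86.9 F [0.4 0.3 0.7] q [-23.  16. -27.  -0. -47. 111.]
(0.3598, -0.3296, 0.1, -1.4) -> [-0.01, -0.01, 0.45, -0.0, -0.01, -0.11]
(0.3598, -0.3296, 0.036, -1.4) -> [-0.01, -0.01, 3.01, -0.0, -0.01, -0.11]
```

Descend, grip, then lift.

Emit:
play_rows --pt "0 0 1.5 0 0 -0.11 87" --pt "0 0 2.8 0 0 -0.11 87" --pt "0 0 3.0 0 0 -0.11 87" --pt "0 0 3.0 0 0 -0.11 87" --pt "0 0 3.0 0 0 -0.11 87" --pt "0 0 3.0 0 0 -0.11 54" --pt "0 0 3.0 0 0 -0.11 54" --pt "0 0 3.0 0 0 -0.11 54" --pt "0 0 3.0 0 0 -0.11 54" --pt "0 0 3.0 0 0 -0.11 54" --pt "0 0 3.0 0 0 -0.11 54" --pt "0 0 3.0 0 0 -0.11 54"

```text
time_s: 18.7
tcp_pos: [0.3602, -0.3298, 0.0367]
ee_rot: [[1.0, -0.023, 0.001], [-0.023, -1.0, -0.0], [0.001, 0.0, -1.0]]
wrist_force: [-0.5, 2.8, 5.8]
gripper_width: 0.707
```

```bash
python3 - <<'E'
from pl import *
x,y=sh(.05,.055)
plan([(.3598,-.3296,.16,-1.4),(x,y,.165,-6)],avg(2,True))
E
```

```text
[ 0.3602 -0.3298  0.0367] [ 0.0012 -0.0002] [-0.5  2.8  5.8]
[ 0.3602 -0.3298  0.0368] [ 0.0012 -0.0002] [-0.3  2.8  5.6]
t 18.75 tcp [ 0.3602 -0.3298  0.0367] psi -1.31 grip mm 61.8 F [-0.4  2.8  5.7] q [-23.  22. -32.  -0. -36. 112.]
(0.3598, -0.3296, 0.16, -1.4) -> [-0.01, -0.01, -4.93, 0.0, -0.01, 0.02]
(np.float64(0.6315), np.float64(0.0485), 0.165, -6) -> [10.51, -15.38, -5.12, 0.0, -0.01, 0.94]
```

Emit:
play_rows --pt "0 0 -1.5 0 0 0 54" --pt "0 0 -3.2 0 0 0 54" --pt "0 0 -5.12 0 0 0 54" --pt "10.51 -15.38 -5.12 0 0 0.94 54" --pt "10.51 -15.38 -5.12 0 0 0.94 54" --pt "10.51 -15.38 -5.12 0 0 0.94 54" --pt "10.51 -15.38 -5.12 0 0 0.94 54" --pt "10.51 -15.38 -5.12 0 0 0.94 54" --pt "10.51 -15.38 -5.12 0 0 0.94 54" --pt "10.51 -15.38 -5.12 0 0 0.94 54" --pt "10.51 -15.38 -5.12 0 0 0.94 54" --pt "10.51 -15.38 -5.12 0 0 0.94 54"

```text
time_s: 20.0
tcp_pos: [0.6223, 0.0376, 0.163]
ee_rot: [[0.994, -0.105, -0.002], [-0.105, -0.994, -0.0], [-0.002, 0.0, -1.0]]
wrist_force: [1.4, -0.9, -1.9]
gripper_width: 0.713
```

Emit:
play_rows --pt "0 0 0 0 0 0 54" --pt "0 0 0 0 0 0 54" --pt "0 0 0 0 0 0 54" --pt "0 0 0 0 0 0 54"

```text
time_s: 20.4
tcp_pos: [0.6214, 0.0347, 0.1642]
ee_rot: [[0.994, -0.106, -0.0], [-0.106, -0.994, -0.0], [-0.0, 0.0, -1.0]]
wrist_force: [-0.4, 0.7, -2.6]
gripper_width: 0.707
```

```bash
python3 - <<'E'
from pl import *
x,y=sh(.05,.055)
plan([(x,y,.165,-6),(x,y,.06,-6),(x,y,.0525,-6)],avg(3,True))
E
```

```text
[0.6214 0.0347 0.1642] [-0.0003 -0.0003] [-0.4  0.7 -2.6]
[0.6216 0.0347 0.1645] [ 0.0004 -0.0001] [-0.1  0.1 -2.4]
[0.6217 0.0347 0.1647] [ 0.0008 -0.    ] [-0.1 -0.8 -2.5]
t 20.5 tcp [0.6216 0.0347 0.1645] psi -6.09 grip mm 61.7 F [-0.2 -0.  -2.5] q [ 18.  24.  -5.   0. -61.  66.]
(np.float64(0.6315), np.float64(0.0485), 0.165, -6) -> [0.34, -0.59, -0.02, 0.0, -0.0, -0.02]
(np.float64(0.6315), np.float64(0.0485), 0.06, -6) -> [0.34, -0.59, 4.18, 0.0, -0.0, -0.02]
(np.float64(0.6315), np.float64(0.0485), 0.0525, -6) -> [0.34, -0.59, 4.48, 0.0, -0.0, -0.02]
```

Emit:
play_rows --pt "0.34 -0.59 0 0 0 0 54" --pt "0.34 -0.59 1.5 0 0 0 54" --pt "0.34 -0.59 3.0 0 0 0 54" --pt "0.34 -0.59 4.1 0 0 0 54" --pt "0.34 -0.59 4.3 0 0 0 54" --pt "0.34 -0.59 4.4 0 0 0 54" --pt "0.34 -0.59 4.4 0 0 0 54" --pt "0.34 -0.59 4.4 0 0 0 54" --pt "0.34 -0.59 4.4 0 0 0 54" --pt "0.34 -0.59 4.4 0 0 0 54" --pt "0.34 -0.59 4.4 0 0 0 54"

```text
time_s: 21.65
tcp_pos: [0.6326, 0.0497, 0.0551]
ee_rot: [[0.995, -0.105, 0.002], [-0.105, -0.995, 0.0], [0.002, -0.0, -1.0]]
wrist_force: [0.3, -0.2, -3.4]
gripper_width: 0.707
```

```bash
python3 - <<'E'
from pl import *
x,y=sh(.05,.055)
plan([(x,y,.0525,-6)],avg(3,True))
E
```

```text
[0.6326 0.0497 0.0551] [0.0018 0.0002] [ 0.3 -0.2 -3.4]
[0.6325 0.0496 0.0549] [0.0015 0.0002] [-0.9 -0.  -2.8]
[0.6324 0.0496 0.0548] [0.0013 0.0001] [ 0.5 -0.1 -4.1]
t 21.75 tcp [0.6325 0.0496 0.0549] psi -6.01 grip mm 61.5 F [-0.  -0.1 -3.4] q [ 19.  32. -10.   0. -48.  65.]
(np.float64(0.6315), np.float64(0.0485), 0.0525, -6) -> [-0.03, 0.05, 0.1, -0.0, -0.02, -0.0]
```

Lower 2 mm, open, lift.

Emit:
play_rows --pt "0 0 0.08 0 0 0 54" --pt "0 0 0.08 0 0 0 54" --pt "0 0 0.08 0 0 0 54" --pt "0 0 0.08 0 0 0 54" --pt "0 0 0.08 0 0 0 76" --pt "0 0 0.08 0 0 0 76" --pt "0 0 0.08 0 0 0 76"

```text
time_s: 22.5
tcp_pos: [0.6325, 0.0496, 0.0526]
ee_rot: [[0.995, -0.105, 0.001], [-0.105, -0.995, -0.0], [0.001, -0.0, -1.0]]
wrist_force: [0.0, 0.4, 0.2]
gripper_width: 0.851
```

```bash
python3 - <<'E'
from pl import *
plan([(.653,-.223,.16,-81.5),(.645,-.235,.036,-82)],avg(2,True))
E
```

```text
[0.6325 0.0496 0.0526] [ 0.0012 -0.    ] [0.  0.4 0.2]
[0.6324 0.0496 0.0526] [ 0.0011 -0.    ] [ 0.1  0.8 -0.1]
t 22.55 tcp [0.6325 0.0496 0.0526] psi -6.01 grip mm 74.9 F [0.1 0.6 0.1] q [ 19.  32. -10.   0. -48.  65.]
(0.653, -0.223, 0.16, -81.5) -> [1.96, 10.76, -4.3, -0.01, -0.01, 15.1]
(0.645, -0.235, 0.036, -82) -> [1.69, 11.27, 0.66, -0.01, -0.01, 15.2]
```

Emit:
play_rows --pt "0 0 -1.5 0 0 0 76" --pt "0 0 -3.2 0 0 0 76" --pt "0 0 -4.3 0 0 0 70" --pt "1.97 11.1 -4.3 0 0 15.16 70" --pt "1.97 11.1 -4.3 0 0 15.16 70" --pt "1.97 11.1 -4.3 0 0 15.16 70" --pt "1.97 11.1 -4.3 0 0 15.16 70" --pt "1.97 11.1 -4.3 0 0 15.16 70" --pt "1.97 11.1 -4.3 0 0 15.16 70" --pt "1.97 11.1 -4.3 0 0 15.16 70" --pt "1.97 11.1 -4.3 0 0 15.16 70" --pt "1.97 11.1 -4.3 0 0 15.16 70"

```text
time_s: 23.8
tcp_pos: [0.6519, -0.2322, 0.1597]
ee_rot: [[0.136, -0.991, 0.001], [-0.991, -0.136, 0.0], [0.0, -0.001, -1.0]]
wrist_force: [-0.0, -0.3, 0.4]
gripper_width: 0.803
```

Emit:
play_rows --pt "0 0 0 0 0 0 70" --pt "0 0 0 0 0 0 70" --pt "0 0 0 0 0 0 70"

```text
time_s: 24.1
tcp_pos: [0.6522, -0.2314, 0.1601]
ee_rot: [[0.144, -0.99, 0.001], [-0.99, -0.144, -0.0], [0.0, -0.001, -1.0]]
wrist_force: [0.6, 0.0, 0.1]
gripper_width: 0.804
```

```bash
python3 - <<'E'
from pl import *
s=avg(3,True)
C=[cap('top'),cap('side')]
cv2.imwrite('pics/3top.png',C[0]['bgr']);cv2.imwrite('pics/3w.png',cap('wrist')['bgr'])
plan([(.6542,-.2312,.036,-81.8)],s)
E
```

```text
[ 0.6522 -0.2314  0.1601] [ 0.0009 -0.    ] [0.6 0.  0.1]
[ 0.6522 -0.2314  0.1601] [ 0.0009 -0.    ] [ 0.7 -0.6 -0.1]
[ 0.6522 -0.2314  0.1601] [ 0.0009 -0.0001] [ 0.8  0.5 -0.7]
t 24.2 tcp [ 0.6522 -0.2314  0.1601] psi -81.72 grip mm 69.8 F [ 0.7 -0.  -0.2] q [ -6.  31.   6.  -0. -65.  14.]
(0.6542, -0.2312, 0.036, -81.8) -> [0.0, -0.08, 4.96, -0.01, -0.0, 0.02]
```

View pics/3w.png

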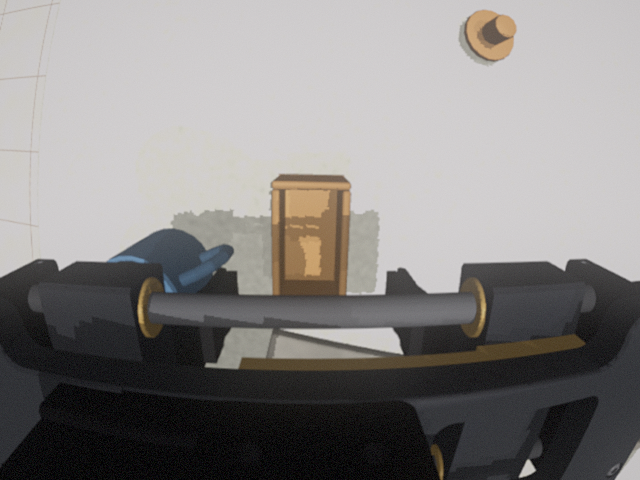

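View pics/3top.png

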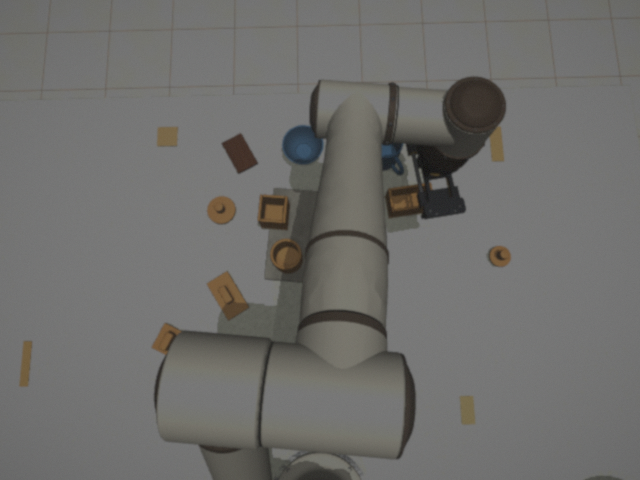

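Emit:
play_rows --pt "0 -0.03 1.5 0 0 0 66" --pt "0 -0.03 3.0 0 0 0 66" --pt "0 -0.03 4.4 0 0 0 66" --pt "0 -0.03 4.96 0 0 0 66" --pt "0 -0.03 4.96 0 0 0 66" --pt "0 -0.03 4.96 0 0 0 66" --pt "0 -0.03 4.96 0 0 0 48" --pt "0 -0.03 4.96 0 0 0 48" --pt "0 -0.03 4.96 0 0 0 48" --pt "0 -0.03 4.96 0 0 0 48" --pt "0 -0.03 4.96 0 0 0 48"

```text
time_s: 25.5
tcp_pos: [0.6539, -0.2317, 0.0382]
ee_rot: [[0.143, -0.99, 0.003], [-0.99, -0.143, -0.001], [0.001, -0.003, -1.0]]
wrist_force: [-0.9, 0.7, 6.0]
gripper_width: 0.646
```

```bash
python3 - <<'E'
from pl import *
s=avg(3,True)
x,y=sh(.03,-.06)
plan([(x,y,.165,-6)],s)
E
```

```text
[ 0.6539 -0.2317  0.0382] [ 0.0034 -0.001 ] [-0.9  0.7  6. ]
[ 0.6539 -0.2317  0.0382] [ 0.0033 -0.001 ] [-1.5 -0.   4.8]
[ 0.6538 -0.2317  0.0382] [ 0.0033 -0.001 ] [-2.3  0.2  6.7]
t 25.6 tcp [ 0.6538 -0.2317  0.0382] psi -81.79 grip mm 55.8 F [-1.6  0.3  5.8] q [ -6.  38.  -1.   0. -51.  14.]
(np.float64(0.5996), np.float64(-0.0638), 0.165, -6) -> [-6.95, 1.17, -5.08, -0.02, -0.04, -15.16]
```

Emit:
play_rows --pt "0 0 -1.5 0 0 0 48" --pt "0 0 -3.2 0 0 0 48" --pt "0 0 -5.0 0 0 0 48" --pt "0 0 -5.08 0 0 0 48" --pt "-6.95 1.4 -5.08 0 0 -15.16 48" --pt "-6.95 1.4 -5.08 0 0 -15.16 48" --pt "-6.95 1.4 -5.08 0 0 -15.16 48" --pt "-6.95 1.4 -5.08 0 0 -15.16 48" --pt "-6.95 1.4 -5.08 0 0 -15.16 48" --pt "-6.95 1.4 -5.08 0 0 -15.16 48" --pt "-6.95 1.4 -5.08 0 0 -15.16 48" --pt "-6.95 1.4 -5.08 0 0 -15.16 48"

```text
time_s: 26.85
tcp_pos: [0.5924, -0.064, 0.1615]
ee_rot: [[0.976, -0.22, -0.002], [-0.22, -0.976, 0.001], [-0.002, -0.0, -1.0]]
wrist_force: [0.1, 0.5, -4.1]
gripper_width: 0.643
```

```bash
python3 - <<'E'
from pl import *
s=avg(4,True)
x,y=sh(.037,-.06)
plan([(x,y,.165,-6),(x,y,.06,-6)],s)
E
```

```text
[ 0.5924 -0.064   0.1615] [-0.0015  0.0007] [ 0.1  0.5 -4.1]
[ 0.5925 -0.0641  0.1615] [-0.0015  0.0006] [ 1.1 -0.1 -4.3]
[ 0.5925 -0.0642  0.1616] [-0.0015  0.0005] [ 0.1  0.2 -3.2]
[ 0.5927 -0.0643  0.1618] [-0.0012  0.0004] [ 0.8 -0.2 -3.3]
t 27.0 tcp [ 0.5925 -0.0642  0.1616] psi -12.88 grip mm 55.9 F [ 0.5  0.1 -3.7] q [  9.  22.  -9.  -0. -59.  67.]
(np.float64(0.6065), np.float64(-0.0645), 0.165, -6) -> [0.55, -0.11, -0.14, -0.0, 0.02, -1.38]
(np.float64(0.6065), np.float64(-0.0645), 0.06, -6) -> [0.55, -0.11, 4.06, -0.0, 0.02, -1.38]
```

Emit:
play_rows --pt "0.55 -0.11 0 0 0 -1.38 48" --pt "0.55 -0.11 0 0 0 -1.38 48" --pt "0.55 -0.11 1.5 0 0 -1.38 48" --pt "0.55 -0.11 3.0 0 0 -1.38 48" --pt "0.55 -0.11 4.0 0 0 -1.38 48" --pt "0.55 -0.11 4.18 0 0 -1.38 48" --pt "0.55 -0.11 4.18 0 0 -1.38 48" --pt "0.55 -0.11 4.18 0 0 -1.38 48" --pt "0.55 -0.11 4.18 0 0 -1.38 48" --pt "0.55 -0.11 4.18 0 0 -1.38 48"

```text
time_s: 28.05
tcp_pos: [0.6084, -0.0648, 0.0599]
ee_rot: [[0.994, -0.108, 0.004], [-0.108, -0.994, 0.0], [0.003, -0.001, -1.0]]
wrist_force: [-0.2, -1.0, -3.3]
gripper_width: 0.641
```

```bash
python3 - <<'E'
from pl import *
s=avg(4,True)
x,y=sh(.037,-.06)
plan([(x,y,.054,-6)],s)
E
```

```text
[ 0.6084 -0.0648  0.0599] [0.0035 0.0003] [-0.2 -1.  -3.3]
[ 0.6082 -0.0648  0.0597] [0.003  0.0003] [-0.   0.8 -3.5]
[ 0.608  -0.0648  0.0594] [0.0024 0.0002] [-0.1 -0.6 -3.5]
[ 0.6079 -0.0648  0.0592] [0.002  0.0001] [-0.4 -0.3 -2.9]
t 28.2 tcp [ 0.6081 -0.0648  0.0595] psi -6.17 grip mm 55.3 F [-0.2 -0.3 -3.3] q [  9.  30. -13.   0. -47.  75.]
(np.float64(0.6065), np.float64(-0.0645), 0.054, -6) -> [-0.07, -0.0, 0.22, -0.01, -0.03, -0.03]
```

Emit:
play_rows --pt "0 0 0.1 0 0 0 48" --pt "0 0 0.18 0 0 0 48" --pt "0 0 0.18 0 0 0 48" --pt "0 0 0.18 0 0 0 48" --pt "0 0 0.18 0 0 0 48" --pt "0 0 0.18 0 0 0 68" --pt "0 0 0.18 0 0 0 68" --pt "0 0 0.18 0 0 0 68" --pt "0 0 0.18 0 0 0 68"

```text
time_s: 29.15
tcp_pos: [0.6072, -0.065, 0.0537]
ee_rot: [[0.994, -0.107, -0.0], [-0.107, -0.994, -0.0], [-0.0, 0.0, -1.0]]
wrist_force: [0.5, -0.1, 0.2]
gripper_width: 0.777
```

```bash
python3 - <<'E'
from pl import *
s=avg(3,True)
plan([(.4424,.2018,.16,31.4)],s)
E
```

```text
[ 0.6072 -0.065   0.0537] [-0.0001 -0.0001] [ 0.5 -0.1  0.2]
[ 0.6073 -0.0649  0.0537] [ 0.0001 -0.0001] [ 0.6 -0.2 -0.1]
[ 0.6074 -0.0649  0.0538] [ 0.0003 -0.0001] [ 0.3 -0.5 -0. ]
t 29.25 tcp [ 0.6073 -0.0649  0.0537] psi -6.16 grip mm 67.6 F [ 0.5 -0.3  0. ] q [  9.  30. -13.   0. -47.  75.]
(0.4424, 0.2018, 0.16, 31.4) -> [-7.7, -9.9, -4.25, 0.0, -0.0, -7.51]
```

```bash
python3 - <<'E'
from pl import *
plan([(.343,.3302,.15,62)],avg(3))
E
```

```text
t 29.4 tcp [ 0.6075 -0.0649  0.0539] psi -6.16 grip mm 67.6 F [-0.3  0.1 -0.4] q [  9.  30. -13.   0. -47.  75.]
(0.343, 0.3302, 0.15, 62) -> [-12.21, -14.58, -3.85, 0.0, -0.01, -13.63]
```

Emit:
play_rows --pt "0 0 -1.5 0 0 0 70" --pt "0 0 -3.2 0 0 0 70" --pt "0 0 -4.3 0 0 0 70" --pt "-12.21 -14.58 -4.3 0 0 -13.63 70" --pt "-12.21 -14.58 -4.3 0 0 -13.63 70" --pt "-12.21 -14.58 -4.3 0 0 -13.63 70" --pt "-12.21 -14.58 -4.3 0 0 -13.63 70" --pt "-12.21 -14.58 -4.3 0 0 -13.63 70" --pt "-12.21 -14.58 -4.3 0 0 -13.63 70" --pt "-12.21 -14.58 -4.3 0 0 -13.63 70" --pt "-12.21 -14.58 -4.3 0 0 -13.63 70" --pt "-12.21 -14.58 -4.3 0 0 -13.63 70"

```text
time_s: 30.65
tcp_pos: [0.3558, 0.3106, 0.1617]
ee_rot: [[0.467, 0.884, 0.001], [0.884, -0.467, 0.001], [0.001, 0.001, -1.0]]
wrist_force: [1.7, -0.0, 1.1]
gripper_width: 0.807
```

```bash
python3 - <<'E'
from pl import *
s=avg(5)
C=[cap('top'),cap('side')]
cv2.imwrite('pics/4top.png',C[0]['bgr']);cv2.imwrite('pics/4s.png',C[1]['bgr']);cv2.imwrite('pics/4w.png',cap('wrist')['bgr'])
plan([(.343,.3302,.15,62)],s)
E
```

```text
t 30.85 tcp [0.3554 0.3123 0.1617] psi 62.29 grip mm 70.1 F [0.3 0.6 0.6] q [ 61.  11. -26.   0. -54.  91.]
(0.343, 0.3302, 0.15, 62) -> [0.4, -0.77, 0.47, 0.01, -0.02, 0.06]
```

View pics/4w.png

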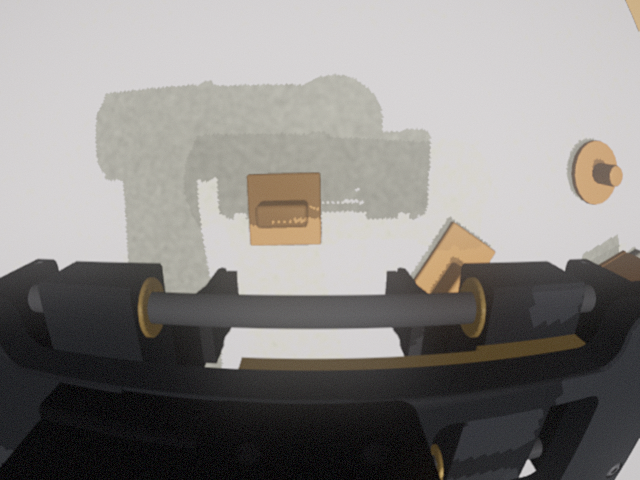

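View pics/4top.png

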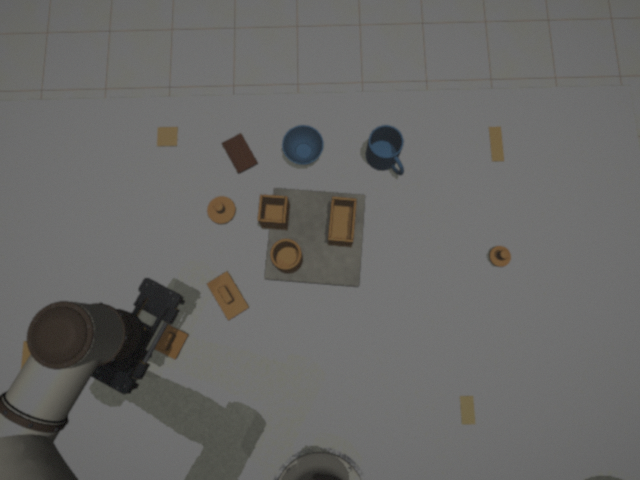

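View pics/4s.png

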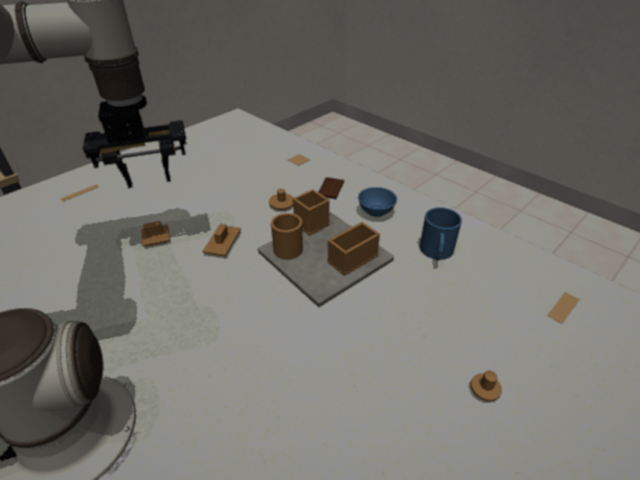

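```bash
python3 - <<'E'
from pl import *
C=[cap('top'),cap('side')]
m=None
for n,x,y,ya in [('jar_wide',.522,.061,None),('jar_square',.632,.05,-6),('jar_oblong',.6,-.064,-6)]:
    f=locate(n,x,y,z=.016,yaw=ya,caps=C)
for n,x,y in [('lid_wide',.646,.22),('lid_oblong',.444,.20)]: locate(n,x,y,caps=C)
for c in C:
    b=c['bgr'].copy()
    for n,p in [('shelf',(.576,-.001,-6,0)),('jar_wide',(.5223,.0614,0,.016)),('jar_square',(.6324,.0496,-6,.016)),('jar_oblong',(.599,-.064,-6,.016))]:
        a=np.deg2rad(p[2]);R=np.array([[np.cos(a),-np.sin(a),0],[np.sin(a),np.cos(a),0],[0,0,1]])
        for P in M[n]:
            h=len(P)//2
            for Q in (P[:h],P[h:]):
                u=proj(c,Q@R.T+[p[0],p[1],p[3]]); cv2.polylines(b,[np.round(u*16).astype(np.int32)],True,(0,255,0),1,cv2.LINE_AA,4)
    b=b[160:310,230:430]
    cv2.imwrite('pics/5%s.png'%c['n'],cv2.resize(b,None,fx=4,fy=4,interpolation=cv2.INTER_CUBIC))
for c in C:
    d=r.cut_out(c['n'],'shelf'); 
    if d: cv2.imwrite('pics/6%s.png'%c['n'],d[0]['region'].astype(np.uint8)*255)
E
```

```text
jar_wide top [0.5239 0.0619] [1.74 0.03]
jar_wide side [0.5262 0.06  ] [1.83 1.3 ]
jar_wide BOTH [0.5244 0.0616] [9.1  1.36]
jar_square top [0.6258 0.0906] [-5.44  0.05]
jar_square side [0.5877 0.0941] [6.09 1.28]
jar_square BOTH [0.6249 0.0907] [-2.95  1.35]
jar_oblong top [ 0.6014 -0.0638] [-6.72  0.06]
jar_oblong side [ 0.6022 -0.0642] [-1.25  0.1 ]
jar_oblong BOTH [ 0.6015 -0.0633] [-6.02  0.16]
lid_wide top [0.6453 0.2201] [0.51 0.05]
lid_wide side [0.6434 0.2109] [19.12  4.62]
lid_wide BOTH [0.6459 0.219 ] [4.84 4.75]
lid_oblong top [0.4424 0.2016] [31.36  0.04]
lid_oblong side [0.4453 0.202 ] [33.37  0.17]
lid_oblong BOTH [0.443  0.2019] [31.51  0.22]
```

View pics/5top.png

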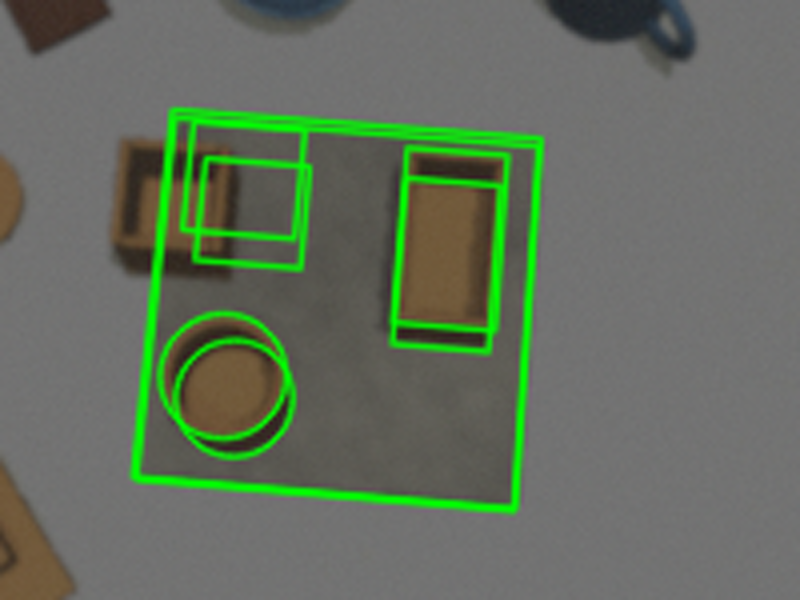

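View pics/5side.png

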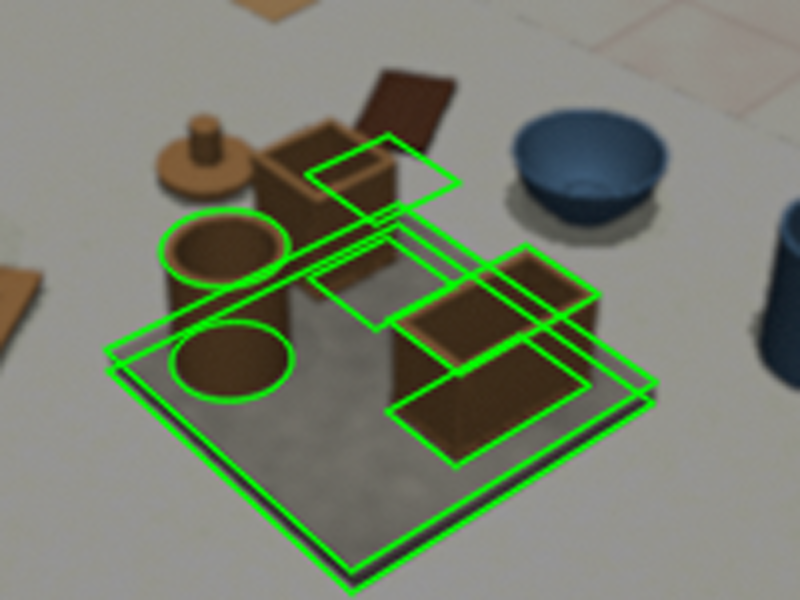

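```bash
python3 - <<'E'
from pl import *
plan([(.6245,.0903,.165,-5.6)],avg(2))
E
```

```text
t 31.3 tcp [0.3578 0.3084 0.1613] psi 61.9 grip mm 69.8 F [-0.2  0.  -0.2] q [ 61.  11. -26.   0. -54.  91.]
(0.6245, 0.0903, 0.165, -5.6) -> [-2.67, 13.52, -0.14, 0.01, -0.01, 13.5]
```

Emit:
play_rows --pt "-2.67 13.52 -0.14 0 0 13.5 80" --pt "-2.67 13.52 -0.14 0 0 13.5 80" --pt "-2.67 13.52 -0.14 0 0 13.5 80" --pt "-2.67 13.52 -0.14 0 0 13.5 80" --pt "-2.67 13.52 -0.14 0 0 13.5 80" --pt "-2.67 13.52 -0.14 0 0 13.5 80" --pt "-2.67 13.52 -0.14 0 0 13.5 80" --pt "-2.67 13.52 -0.14 0 0 13.5 80" --pt "-2.67 13.52 -0.14 0 0 13.5 80" --pt "-2.67 13.52 -0.14 0 0 13.5 80" --pt "-2.67 13.52 -0.14 0 0 13.5 80" --pt "-2.67 13.52 -0.14 0 0 13.5 80"

```text
time_s: 32.55
tcp_pos: [0.6239, 0.0923, 0.1654]
ee_rot: [[0.996, -0.093, 0.001], [-0.093, -0.996, 0.0], [0.001, -0.0, -1.0]]
wrist_force: [-0.5, 0.2, -0.3]
gripper_width: 0.92
```

```bash
python3 - <<'E'
from pl import *
plan([(.6245,.0903,.053,-5.6)],avg(6,True))
cv2.imwrite('pics/6w.png',cap('wrist')['bgr'])
E
```

```text
[0.6239 0.0923 0.1654] [0.0012 0.0001] [-0.5  0.2 -0.3]
[0.624  0.0922 0.1654] [0.0013 0.0001] [-0.2 -0.3  0.2]
[0.624  0.0922 0.1654] [0.0014 0.0002] [-0.5  1.   0.2]
[0.6241 0.0921 0.1653] [0.0012 0.0001] [-0.5 -0.  -0.6]
[0.6241 0.092  0.1653] [0.0012 0.0001] [ 0.7 -0.1 -0.5]
[0.6242 0.0919 0.1652] [0.0011 0.0001] [ 0.1  0.8 -0.4]
t 32.8 tcp [0.624  0.0921 0.1653] psi -5.41 grip mm 80.1 F [-0.1  0.2 -0.2] q [ 23.  25.  -3.   0. -62.  61.]
(0.6245, 0.0903, 0.053, -5.6) -> [0.02, 0.07, 4.49, -0.0, -0.01, 0.04]
```

View pics/6w.png

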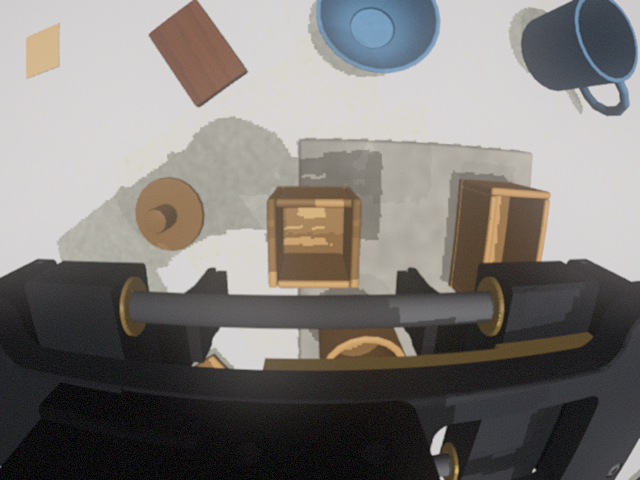

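Emit:
play_rows --pt "0.02 0.03 1.5 0 0 0.04 80" --pt "0.02 0.03 3.0 0 0 0.04 80" --pt "0.02 0.03 4.2 0 0 0.04 80" --pt "0.02 0.03 4.49 0 0 0.04 80" --pt "0.02 0.03 4.49 0 0 0.04 80" --pt "0.02 0.03 4.49 0 0 0.04 54" --pt "0.02 0.03 4.49 0 0 0.04 54" --pt "0.02 0.03 4.49 0 0 0.04 54" --pt "0.02 0.03 4.49 0 0 0.04 54" --pt "0.02 0.03 4.49 0 0 0.04 54" --pt "0.02 0.03 4.49 0 0 0.04 54" --pt "0.02 0.03 4.49 0 0 0.04 54"

```text
time_s: 34.1
tcp_pos: [0.6257, 0.0909, 0.0544]
ee_rot: [[0.995, -0.099, 0.003], [-0.099, -0.995, 0.0], [0.003, -0.001, -1.0]]
wrist_force: [-1.1, -0.6, 6.1]
gripper_width: 0.71
```

```bash
python3 - <<'E'
from pl import *
x,y=sh(.052,.053)
s=avg(2,True);z=s['tcp_pos'][2]
plan([(x,y,z+.02,-6),(x,y,z+.001,-6)],s)
E
```

```text
[0.6257 0.0909 0.0544] [0.0033 0.0004] [-1.1 -0.6  6.1]
[0.6257 0.0909 0.0544] [0.0033 0.0004] [-0.9 -0.4  5.8]
t 34.15 tcp [0.6257 0.0909 0.0544] psi -5.68 grip mm 61.7 F [-1.  -0.5  6. ] q [ 23.  32. -10.   0. -48.  61.]
(np.float64(0.6333), np.float64(0.0463), np.float64(0.07442133099589007), -6) -> [0.48, 1.74, -0.8, -0.01, -0.04, 0.06]
(np.float64(0.6333), np.float64(0.0463), np.float64(0.05542133099589007), -6) -> [0.48, 1.74, -0.04, -0.01, -0.04, 0.06]
```

Emit:
play_rows --pt "0 0 -0.8 0 0 0 54" --pt "0.25 0.9 -0.8 0 0 0.03 54" --pt "0.48 1.74 -0.8 0 0 0.06 54" --pt "0.48 1.74 -0.8 0 0 0.06 54" --pt "0.48 1.74 -0.6 0 0 0.06 54" --pt "0.48 1.74 -0.3 0 0 0.06 54" --pt "0.48 1.74 -0.1 0 0 0.06 54" --pt "0.48 1.74 -0.1 0 0 0.06 54" --pt "0.48 1.74 -0.1 0 0 0.06 54" --pt "0.48 1.74 -0.1 0 0 0.06 54" --pt "0.48 1.74 -0.1 0 0 0.06 54"

```text
time_s: 35.3
tcp_pos: [0.6324, 0.0464, 0.055]
ee_rot: [[0.995, -0.104, 0.001], [-0.104, -0.995, -0.0], [0.001, -0.0, -1.0]]
wrist_force: [-0.1, 0.5, -2.9]
gripper_width: 0.713
```

```bash
python3 - <<'E'
from pl import *
s=avg(5,True)
plan([],s)
E
```

```text
[0.6324 0.0464 0.055 ] [ 0.0006 -0.    ] [-0.1  0.5 -2.9]
[0.6324 0.0463 0.0551] [ 0.0007 -0.    ] [-0.  -0.2 -2. ]
[0.6324 0.0463 0.0552] [ 0.0008 -0.    ] [-0.1  0.7 -4. ]
[0.6325 0.0462 0.0552] [ 0.0009 -0.    ] [ 0.4  0.5 -2.6]
[0.6325 0.0462 0.0553] [0.0009 0.    ] [-0.5 -0.3 -2.5]
t 35.5 tcp [0.6324 0.0463 0.0552] psi -6.0 grip mm 62.0 F [-0.1  0.2 -2.8] q [ 19.  32. -10.   0. -48.  65.]
```

Lower ~1 mm, release, raise above the jar.

Emit:
play_rows --pt "0 0 0.04 0 0 0 54" --pt "0 0 0.04 0 0 0 54" --pt "0 0 0.04 0 0 0 54" --pt "0 0 0.04 0 0 0 74" --pt "0 0 0.04 0 0 0 74" --pt "0 0 0.04 0 0 0 74" --pt "0 0 -1 0 0 0 74" --pt "0 0 -2.5 0 0 0 74" --pt "0 0 -3.6 0 0 0 74" --pt "0 0 -3.6 0 0 0 74" --pt "0 0 -3.6 0 0 0 74"

```text
time_s: 36.65
tcp_pos: [0.6326, 0.0464, 0.1462]
ee_rot: [[0.994, -0.105, 0.003], [-0.105, -0.994, 0.001], [0.003, -0.001, -1.0]]
wrist_force: [-0.5, -0.1, -0.7]
gripper_width: 0.851
```

```bash
python3 - <<'E'
from pl import *
s=avg(3,True)
plan([(.6325,.0462,.145,84),(.6325,.0462,.145,-96),(.6325,.0462,.054,-96)],s)
E
```

```text
[0.6326 0.0464 0.1462] [0.0027 0.0009] [-0.5 -0.1 -0.7]
[0.6319 0.0462 0.1449] [0.0001 0.0002] [-0.3 -0.5 -0.8]
[0.6316 0.0461 0.1442] [-0.0012 -0.0003] [0.3 0.  0.2]
t 36.75 tcp [0.632  0.0462 0.1451] psi -6.02 grip mm 74.0 F [-0.2 -0.2 -0.4] q [ 19.  26.  -4.  -0. -59.  65.]
(0.6325, 0.0462, 0.145, 84) -> [0.02, -0.0, 0.0, 0.0, -0.01, -18.0]
(0.6325, 0.0462, 0.145, -96) -> [0.02, -0.0, 0.0, -0.01, -0.0, 18.0]
(0.6325, 0.0462, 0.054, -96) -> [0.02, 0.0, 3.64, -0.01, -0.0, 18.0]
```

Emit:
play_rows --pt "0.02 0 0 0 0 18 80" --pt "0.02 0 0 0 0 18 80" --pt "0.02 0 0 0 0 18 80" --pt "0.02 0 0 0 0 18 80" --pt "0.02 0 0 0 0 18 80" --pt "0.02 0 0 0 0 18 80" --pt "0.02 0 0 0 0 18 80" --pt "0.02 0 0 0 0 18 80" --pt "0.02 0 0 0 0 18 80" --pt "0.02 0 0 0 0 18 80" --pt "0.02 0 0 0 0 18 80" --pt "0.02 0 0 0 0 18 80"

```text
time_s: 38.0
tcp_pos: [0.6323, 0.046, 0.1439]
ee_rot: [[-0.104, -0.995, -0.002], [-0.995, 0.104, -0.001], [0.001, 0.002, -1.0]]
wrist_force: [-0.6, -0.3, -0.2]
gripper_width: 0.917
```

Emit:
play_rows --pt "0 0 0 0 0 0 80" --pt "0 0 0 0 0 0 80" --pt "0 0 0 0 0 0 80"

```text
time_s: 38.3
tcp_pos: [0.6328, 0.0462, 0.145]
ee_rot: [[-0.104, -0.995, 0.0], [-0.995, 0.104, -0.0], [0.0, -0.001, -1.0]]
wrist_force: [0.6, -0.4, 0.1]
gripper_width: 0.919
```

```bash
python3 - <<'E'
from pl import *
s=avg(3,True)
plan([(.6325,.0462,.054,-96)],s)
cv2.imwrite('pics/7w.png',cap('wrist')['bgr'])
E
```

```text
[0.6328 0.0462 0.145 ] [ 0.0005 -0.0002] [ 0.6 -0.4  0.1]
[0.6328 0.0462 0.1451] [ 0.0006 -0.0001] [-0.3 -0.1 -0.6]
[0.6329 0.0461 0.1452] [ 0.0008 -0.0001] [-0.5 -0.6 -0.6]
t 38.4 tcp [0.6329 0.0461 0.1451] psi -95.97 grip mm 80.2 F [-0.1 -0.4 -0.4] q [ 19.  26.  -4.   0. -59. -25.]
(0.6325, 0.0462, 0.054, -96) -> [-0.0, 0.02, 3.64, -0.01, -0.0, 0.01]
```

View pics/7w.png

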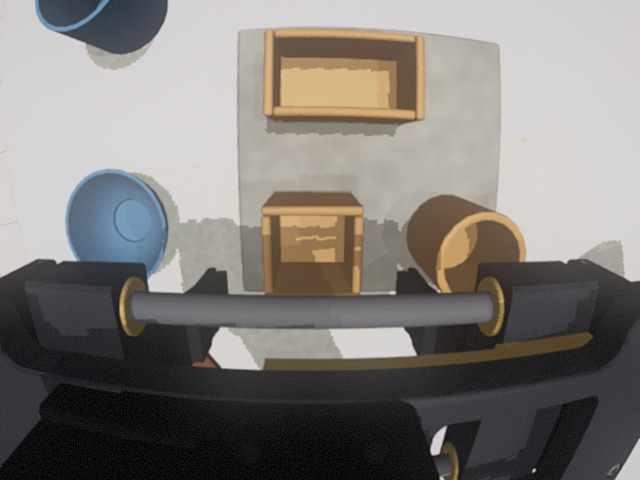

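Emit:
play_rows --pt "0 0.02 1.5 0 0 0 76" --pt "0 0.02 3.0 0 0 0 76" --pt "0 0.02 3.6 0 0 0 76" --pt "0 0.02 3.6 0 0 0 76" --pt "0 0.02 3.6 0 0 0 76" --pt "0 0.02 3.6 0 0 0 54" --pt "0 0.02 3.6 0 0 0 54" --pt "0 0.02 3.6 0 0 0 54" --pt "0 0.02 3.6 0 0 0 54" --pt "0 0.02 3.6 0 0 0 54" --pt "0 0.02 3.6 0 0 0 54"

```text
time_s: 39.6
tcp_pos: [0.633, 0.0464, 0.0566]
ee_rot: [[-0.104, -0.995, 0.003], [-0.995, 0.104, 0.0], [-0.0, -0.003, -1.0]]
wrist_force: [-1.5, 0.7, 5.4]
gripper_width: 0.712
```

```bash
python3 - <<'E'
from pl import *
s=avg(3,True)
plan([],s)
E
```

```text
[0.633  0.0464 0.0566] [0.0026 0.0002] [-1.5  0.7  5.4]
[0.633  0.0464 0.0566] [0.0026 0.0002] [-1.   0.2  5.9]
[0.633  0.0464 0.0566] [0.0026 0.0002] [-2.3  1.   6.4]
t 39.7 tcp [0.633  0.0464 0.0566] psi -95.99 grip mm 61.9 F [-1.6  0.6  5.9] q [ 19.  32. -10.   0. -49. -25.]
```

Emit:
play_rows --pt "0 0 0 0 0 0 74" --pt "0 0 0 0 0 0 74" --pt "0 0 0 0 0 0 74" --pt "0 0 0 0 0 0 74"

```text
time_s: 40.15
tcp_pos: [0.6323, 0.0461, 0.0548]
ee_rot: [[-0.105, -0.995, 0.0], [-0.995, 0.105, -0.0], [0.0, -0.0, -1.0]]
wrist_force: [-0.0, 0.1, 0.4]
gripper_width: 0.847
```

```bash
python3 - <<'E'
from pl import *
s=avg(3,True)
plan([(.6325,.0462,.165,-96),(.343,.3302,.15,-118),(.343,.3302,.15,62)],s)
E
```

```text
[0.6323 0.0461 0.0548] [ 0.0002 -0.0002] [-0.   0.1  0.4]
[0.6323 0.0461 0.0549] [ 0.0003 -0.0002] [ 0.1  0.4 -0.2]
[0.6324 0.0461 0.055 ] [ 0.0004 -0.0002] [ 0.6 -0.4  0.9]
t 40.25 tcp [0.6323 0.0461 0.0549] psi -96.01 grip mm 73.3 F [0.2 0.1 0.4] q [ 19.  32. -10.   0. -48. -25.]
(0.6325, 0.0462, 0.165, -96) -> [-0.0, -0.01, -4.4, -0.0, -0.0, -0.0]
(0.343, 0.3302, 0.15, -118) -> [-10.09, 12.7, -3.81, -0.0, -0.0, 4.4]
(0.343, 0.3302, 0.15, 62) -> [-10.09, 12.7, -3.81, 0.0, -0.01, -31.6]
```

Emit:
play_rows --pt "0 0 -1.5 0 0 0 74" --pt "0 0 -3.2 0 0 0 74" --pt "0 0 -4.4 0 0 0 74" --pt "-10.09 12.7 -4.2 0 0 4.4 74" --pt "-10.09 12.7 -4.2 0 0 4.4 74" --pt "-10.09 12.7 -4.2 0 0 4.4 74" --pt "-10.09 12.7 -4.2 0 0 4.4 74" --pt "-10.09 12.7 -4.2 0 0 4.4 74" --pt "-10.09 12.7 -4.2 0 0 4.4 70" --pt "-10.09 12.7 -4.2 0 0 4.4 60" --pt "-10.09 12.7 -4.2 0 0 4.4 60" --pt "-10.09 12.7 -4.2 0 0 4.4 60"

```text
time_s: 41.5
tcp_pos: [0.3404, 0.3331, 0.1604]
ee_rot: [[-0.465, -0.885, 0.001], [-0.885, 0.465, 0.001], [-0.002, -0.001, -1.0]]
wrist_force: [0.4, -0.5, -0.3]
gripper_width: 0.701
```

Emit:
play_rows --pt "0 0 0 0 0 0 60" --pt "0 0 0 0 0 0 60" --pt "0 0 0 0 0 0 60"

```text
time_s: 41.8
tcp_pos: [0.3439, 0.3293, 0.1599]
ee_rot: [[-0.471, -0.882, 0.001], [-0.882, 0.471, -0.0], [0.0, -0.001, -1.0]]
wrist_force: [-1.0, 0.1, 0.4]
gripper_width: 0.694
```

```bash
python3 - <<'E'
from pl import *
s=avg(4,True)
plan([(.343,.3302,.06,-118),(.343,.3302,.02,-118)],s)
C=[cap('top'),cap('side')]
locate('jar_square',.632,.046,z=.016,yaw=-6,caps=C[:1],each=False)
locate('jar_wide',.522,.061,z=.016,caps=C[:1],each=False)
locate('jar_oblong',.6,-.064,z=.016,yaw=-6,caps=C[:1],each=False)
cv2.imwrite('pics/8w.png',cap('wrist')['bgr'])
E
```

```text
[0.3439 0.3293 0.1599] [ 0.0008 -0.0005] [-1.   0.1  0.4]
[0.3439 0.3293 0.1599] [ 0.0008 -0.0004] [ 0.3 -0.  -0.2]
[0.3439 0.3293 0.1599] [ 0.0008 -0.0003] [-0.3 -0.1  0.1]
[0.3439 0.3294 0.1599] [ 0.0008 -0.0004] [0.  0.1 0.6]
t 41.95 tcp [0.3439 0.3293 0.1599] psi -118.14 grip mm 60.1 F [-0.2  0.   0.2] q [ 63.  11. -25.   0. -54. -92.]
(0.343, 0.3302, 0.06, -118) -> [-0.01, 0.05, 4.0, -0.01, 0.0, -0.03]
(0.343, 0.3302, 0.02, -118) -> [-0.01, 0.05, 5.6, -0.01, 0.0, -0.03]
jar_square BOTH [0.6331 0.0469] [-6.09  0.04]
jar_wide BOTH [0.5235 0.062 ] [3.08 0.04]
jar_oblong BOTH [ 0.6012 -0.0637] [-6.65  0.05]
```

View pics/8w.png

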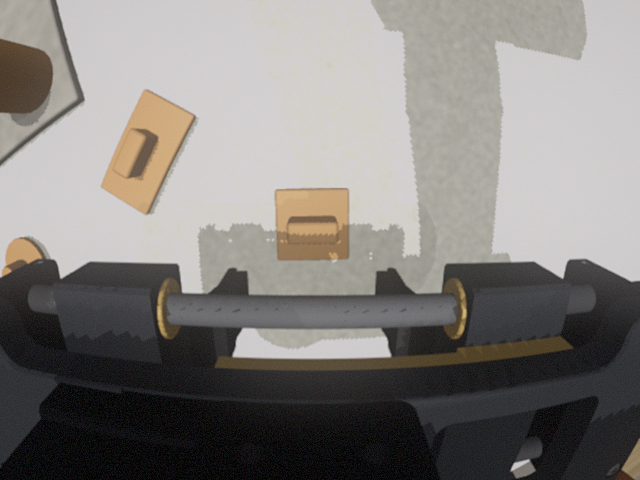

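Emit:
play_rows --pt "0 0.05 1.5 0 0 -0.03 60" --pt "0 0.05 3.0 0 0 -0.03 60" --pt "0 0.05 4.5 0 0 -0.03 60" --pt "0 0.05 5.4 0 0 -0.03 60" --pt "0 0.05 5.6 0 0 -0.03 60" --pt "0 0.05 5.6 0 0 -0.03 60" --pt "0 0.05 5.6 0 0 -0.03 30" --pt "0 0.05 5.6 0 0 -0.03 30" --pt "0 0.05 5.6 0 0 -0.03 30" --pt "0 0.05 5.6 0 0 -0.03 30" --pt "0 0.05 5.6 0 0 -0.03 30"

```text
time_s: 43.25
tcp_pos: [0.3424, 0.3314, 0.021]
ee_rot: [[-0.467, -0.884, 0.002], [-0.884, 0.467, 0.001], [-0.002, -0.001, -1.0]]
wrist_force: [-1.2, -0.3, 6.8]
gripper_width: 0.458
```

```bash
python3 - <<'E'
from pl import *
plan([],avg(3,True))
E
```

```text
[0.3424 0.3314 0.021 ] [0.0019 0.0015] [-1.2 -0.3  6.8]
[0.3424 0.3314 0.021 ] [0.0018 0.0014] [-1.  -1.8  6. ]
[0.3424 0.3315 0.021 ] [0.0019 0.0014] [-1.2 -0.4  6.8]
t 43.35 tcp [0.3424 0.3314 0.021 ] psi -117.84 grip mm 39.6 F [-1.1 -0.8  6.5] q [ 64.  23. -34.   0. -33. -92.]
```

Emit:
play_rows --pt "0 0 0 0 0 0 65" --pt "0 0 0 0 0 0 65" --pt "0 0 0 0 0 -18 65" --pt "0 0 0 0 0 -18 65" --pt "0 0 0 0 0 -18 65" --pt "0 0 0 0 0 -18 65" --pt "0 0 0 0 0 -18 65" --pt "0 0 0 0 0 -18 65" --pt "0 0 0 0 0 -18 65" --pt "0 0 0 0 0 -18 65" --pt "0 0 0 0 0 -18 65" --pt "0 0 0 0 0 -18 65"

```text
time_s: 44.6
tcp_pos: [0.3419, 0.3307, 0.0197]
ee_rot: [[0.852, -0.523, 0.001], [-0.523, -0.852, -0.001], [0.001, 0.0, -1.0]]
wrist_force: [-0.5, -0.0, -0.2]
gripper_width: 0.742
```

```bash
python3 - <<'E'
from pl import *
plan([(.3424,.3314,.02,-27.8)],avg(3,True))
E
```

```text
[0.3419 0.3307 0.0197] [ 0.0006 -0.0006] [-0.5 -0.  -0.2]
[0.342  0.3308 0.0198] [ 0.0007 -0.0003] [-0.3  0.1  0.4]
[0.342  0.3307 0.0198] [ 0.0007 -0.0004] [ 0.4 -1.3 -0.5]
t 44.7 tcp [0.342  0.3307 0.0198] psi -31.61 grip mm 64.9 F [-0.1 -0.4 -0.1] q [ 64.  23. -34.   0. -33.  -6.]
(0.3424, 0.3314, 0.02, -27.8) -> [0.0, -0.03, -0.01, 0.0, -0.01, -0.76]
```

Emit:
play_rows --pt "0 0 0 0 0 -0.76 65" --pt "0 0 0 0 0 -0.76 65" --pt "0 0 0 0 0 -0.76 10" --pt "0 0 0 0 0 -0.76 10" --pt "0 0 0 0 0 -0.76 10" --pt "0 0 0 0 0 -0.76 10" --pt "0 0 0 0 0 -0.76 10" --pt "0 0 0 0 0 -0.76 10" --pt "0 0 0 0 0 -0.76 10" --pt "0 0 0 0 0 -0.76 10"

```text
time_s: 45.75
tcp_pos: [0.342, 0.3309, 0.02]
ee_rot: [[0.882, -0.471, 0.001], [-0.471, -0.882, 0.0], [0.001, -0.0, -1.0]]
wrist_force: [-0.6, -0.4, 0.7]
gripper_width: 0.207
```

```bash
python3 - <<'E'
from pl import *
plan([(.633,.0463,.185,-6)],avg(3,True))
E
```

```text
[0.342  0.3309 0.02  ] [0.0009 0.    ] [-0.6 -0.4  0.7]
[0.3421 0.3309 0.02  ] [0.0009 0.    ] [-0.4  0.3  0.2]
[0.3421 0.3309 0.02  ] [0.0009 0.    ] [ 0.1 -0.3  0.2]
t 45.85 tcp [0.3421 0.3309 0.02  ] psi -28.12 grip mm 18.0 F [-0.3 -0.1  0.4] q [ 64.  23. -34.   0. -33.  -2.]
(0.633, 0.0463, 0.185, -6) -> [15.63, 4.55, -6.59, -0.0, -0.01, -4.42]
```

Emit:
play_rows --pt "0 0 -1.5 0 0 0 10" --pt "0 0 -3.2 0 0 0 10" --pt "0 0 -5 0 0 0 10" --pt "0 0 -6.5 0 0 0 10" --pt "15.63 4.55 -6.5 0 0 -4.42 10" --pt "15.63 4.55 -6.5 0 0 -4.42 10" --pt "15.63 4.55 -6.5 0 0 -4.42 10" --pt "15.63 4.55 -6.5 0 0 -4.42 10" --pt "15.63 4.55 -6.5 0 0 -4.42 10" --pt "15.63 4.55 -6.5 0 0 -4.42 10" --pt "15.63 4.55 -6.5 0 0 -4.42 10" --pt "15.63 4.55 -6.5 0 0 -4.42 10"

```text
time_s: 47.1
tcp_pos: [0.6158, 0.0625, 0.1823]
ee_rot: [[0.994, -0.105, 0.0], [-0.105, -0.994, -0.0], [0.0, -0.0, -1.0]]
wrist_force: [0.3, 1.1, -0.3]
gripper_width: 0.209
```

```bash
python3 - <<'E'
from pl import *
plan([(.633,.0463,.125,-6)],avg(3,True))
E
```

```text
[0.6158 0.0625 0.1823] [ 0.0001 -0.    ] [ 0.3  1.1 -0.3]
[0.6205 0.0577 0.1817] [ 0.0028 -0.0025] [ 7.1 -0.7  1.7]
[0.6177 0.0599 0.1812] [ 0.0003 -0.0012] [-1.2  0.8 -1.3]
t 47.2 tcp [0.618  0.06   0.1818] psi -6.23 grip mm 17.8 F [2.1 0.4 0. ] q [ 20.  23.  -4.   0. -63.  63.]
(0.633, 0.0463, 0.125, -6) -> [0.65, 0.48, 2.27, 0.01, -0.01, -0.05]
```

Emit:
play_rows --pt "0.65 0.48 0 0 0 0 10" --pt "0.65 0.48 0 0 0 0 10" --pt "0.65 0.48 1.0 0 0 0 10" --pt "0.65 0.48 2.0 0 0 0 10" --pt "0.65 0.48 2.0 0 0 0 10" --pt "0.65 0.48 2.0 0 0 0 10" --pt "0.65 0.48 2.0 0 0 0 10" --pt "0.65 0.48 2.0 0 0 0 10" --pt "0.65 0.48 2.0 0 0 0 10"

```text
time_s: 48.15
tcp_pos: [0.6303, 0.0509, 0.134]
ee_rot: [[0.995, -0.104, 0.003], [-0.104, -0.995, 0.001], [0.003, -0.001, -1.0]]
wrist_force: [-0.2, 0.1, -1.2]
gripper_width: 0.202
```

```bash
python3 - <<'E'
from pl import *
plan([(.633,.0463,.112,-6),(.633,.0463,.1035,-6)],avg(4,True))
for n in('side','wrist'):
    c=cap(n); cv2.imwrite('pics/9%s.png'%n,c['bgr'])
E
```

```text
[0.6303 0.0509 0.134 ] [0.0029 0.0005] [-0.2  0.1 -1.2]
[0.6301 0.0507 0.1337] [0.0023 0.0004] [-0.6  0.2 -1. ]
[0.63   0.0506 0.1335] [0.002  0.0003] [-0.5 -0.2  0.7]
[0.63   0.0506 0.1333] [0.0017 0.0002] [-0.7 -0.1 -0.4]
t 48.3 tcp [0.6301 0.0507 0.1336] psi -6.01 grip mm 17.5 F [-0.5  0.  -0.5] q [ 19.  27.  -6.   0. -58.  65.]
(0.633, 0.0463, 0.112, -6) -> [0.13, 0.16, 0.86, -0.01, -0.02, -0.0]
(0.633, 0.0463, 0.1035, -6) -> [0.13, 0.16, 1.2, -0.01, -0.02, -0.0]
```

View pics/9side.png

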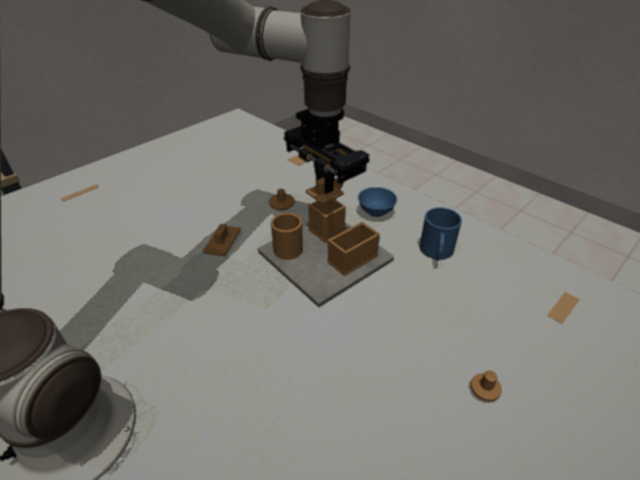

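View pics/9wrist.png

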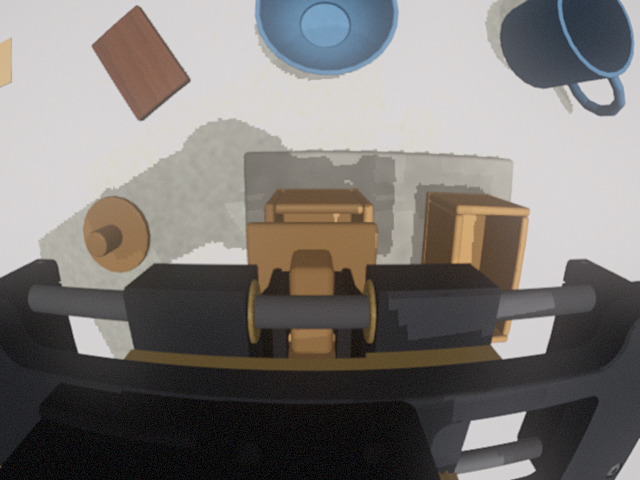

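Emit:
play_rows --pt "0.13 0.17 0 0 0 0 10" --pt "0.13 0.17 0.4 0 0 0 10" --pt "0.13 0.17 0.76 0 0 0 10" --pt "0.13 0.17 0.76 0 0 0 10" --pt "0.13 0.17 0.76 0 0 0 10" --pt "0.13 0.17 0.76 0 0 0 10" --pt "0.13 0.17 0.76 0 0 0 10" --pt "0.13 0.17 0.76 0 0 0 10"

```text
time_s: 49.25
tcp_pos: [0.6328, 0.0461, 0.1141]
ee_rot: [[0.995, -0.105, 0.002], [-0.105, -0.995, 0.0], [0.002, -0.0, -1.0]]
wrist_force: [-0.0, 0.3, -0.4]
gripper_width: 0.203
```

```bash
python3 - <<'E'
from pl import *
plan([(.633,.0463,.112,-6),(.633,.0463,.1035,-6)],avg(4,True))
E
```

```text
[0.6328 0.0461 0.1141] [0.0015 0.0001] [-0.   0.3 -0.4]
[0.6328 0.0461 0.1141] [0.0015 0.0001] [-0.6 -0.1 -0.8]
[0.6327 0.0461 0.114 ] [0.0013 0.0001] [-0.2 -1.1 -0.9]
[0.6327 0.0461 0.114 ] [0.0012 0.0001] [ 0.   0.5 -0.6]
t 49.4 tcp [0.6327 0.0461 0.1141] psi -6.01 grip mm 17.6 F [-0.2 -0.1 -0.7] q [ 19.  28.  -6.   0. -55.  65.]
(0.633, 0.0463, 0.112, -6) -> [0.01, -0.01, 0.08, -0.0, -0.02, -0.0]
(0.633, 0.0463, 0.1035, -6) -> [0.01, -0.01, 0.42, -0.0, -0.02, -0.0]
```

Aligned within 0.4 mm; insert slowly.

Emit:
play_rows --pt "0.01 -0.01 0.1 0 0 0 10" --pt "0.01 -0.01 0.2 0 0 0 10" --pt "0.01 -0.01 0.3 0 0 0 10" --pt "0.01 -0.01 0.38 0 0 0 10" --pt "0.01 -0.01 0.42 0 0 0 10" --pt "0.01 -0.01 0.42 0 0 0 10" --pt "0.01 -0.01 0.42 0 0 0 10" --pt "0.01 -0.01 0.42 0 0 0 10"

```text
time_s: 50.25
tcp_pos: [0.6329, 0.0462, 0.1033]
ee_rot: [[0.994, -0.105, 0.001], [-0.105, -0.994, -0.0], [0.001, -0.0, -1.0]]
wrist_force: [-1.2, -0.3, -1.2]
gripper_width: 0.202
```

```bash
python3 - <<'E'
from pl import *
plan([],avg(3,True))
E
```

```text
[0.6329 0.0462 0.1033] [ 0.001 -0.   ] [-1.2 -0.3 -1.2]
[0.6329 0.0462 0.1033] [0.0009 0.    ] [-0.3  0.6 -0.2]
[0.6329 0.0462 0.1033] [ 0.001 -0.   ] [0.2 0.2 0.3]
t 50.35 tcp [0.6329 0.0462 0.1033] psi -6.02 grip mm 17.5 F [-0.4  0.2 -0.4] q [ 19.  29.  -7.   0. -54.  65.]
```

Emit:
play_rows --pt "0 0 0 0 0 0 40" --pt "0 0 0 0 0 0 40" --pt "0 0 0 0 0 0 40" --pt "0 0 0 0 0 0 40" --pt "0 0 -0.8 0 0 0 40" --pt "0 0 -2 0 0 0 40" --pt "0 0 -3.5 0 0 0 40" --pt "0 0 -3.5 0 0 0 40" --pt "0 0 -3.5 0 0 0 40" --pt "0 0 -3.5 0 0 0 40"

```text
time_s: 51.4
tcp_pos: [0.6321, 0.0461, 0.1897]
ee_rot: [[0.994, -0.105, -0.001], [-0.105, -0.994, -0.0], [-0.001, 0.0, -1.0]]
wrist_force: [-1.0, -0.2, -0.3]
gripper_width: 0.46
```

```bash
python3 - <<'E'
from pl import *
plan([(.4427,.2019,.16,-58.6)],avg(3,True))
E
```

```text
[0.6321 0.0461 0.1897] [-0.0011 -0.0002] [-1.  -0.2 -0.3]
[0.632  0.0461 0.1894] [-0.0018 -0.0006] [ 0.6 -0.  -0.5]
[0.6321 0.0461 0.1893] [-0.0018 -0.0007] [-0.2  0.1  0.2]
t 51.5 tcp [0.632  0.0461 0.1895] psi -6.02 grip mm 39.9 F [-0.2 -0.  -0.2] q [ 19.  24.  -1.   0. -65.  65.]
(0.4427, 0.2019, 0.16, -58.6) -> [-8.18, -5.4, 1.19, 0.02, 0.01, 10.52]
```

Emit:
play_rows --pt "-8.18 -5.4 0.6 0 0 10.52 60" --pt "-8.18 -5.4 0.6 0 0 10.52 60" --pt "-8.18 -5.4 0.6 0 0 10.52 60" --pt "-8.18 -5.4 1.19 0 0 10.52 60" --pt "-8.18 -5.4 1.19 0 0 10.52 60" --pt "-8.18 -5.4 1.19 0 0 10.52 60" --pt "-8.18 -5.4 1.19 0 0 10.52 60" --pt "-8.18 -5.4 1.19 0 0 10.52 60" --pt "-8.18 -5.4 1.19 0 0 10.52 60" --pt "-8.18 -5.4 1.19 0 0 10.52 60" --pt "-8.18 -5.4 1.19 0 0 10.52 60" --pt "-8.18 -5.4 1.19 0 0 10.52 60"

```text
time_s: 52.75
tcp_pos: [0.4438, 0.2016, 0.1608]
ee_rot: [[0.521, -0.854, 0.001], [-0.854, -0.521, -0.0], [0.001, -0.001, -1.0]]
wrist_force: [-0.8, -0.1, 1.5]
gripper_width: 0.69
```

```bash
python3 - <<'E'
from pl import *
plan([(.4427,.2019,.02,-58.6)],avg(5,True))
for n in('side','wrist'):
    c=cap(n); cv2.imwrite('pics/10%s.png'%n,c['bgr'])
E
```

```text
[0.4438 0.2016 0.1608] [ 0.0008 -0.0001] [-0.8 -0.1  1.5]
[0.4438 0.2017 0.1608] [ 0.0008 -0.0001] [ 0.1 -0.  -0. ]
[0.4438 0.2017 0.1608] [ 0.0008 -0.0001] [0.5 0.8 0.5]
[0.4437 0.2018 0.1608] [ 0.0009 -0.    ] [ 0.5 -0.2 -0.8]
[0.4437 0.2018 0.1608] [ 0.0009 -0.    ] [-0.5 -0.2 -0.1]
t 52.95 tcp [0.4438 0.2017 0.1608] psi -58.63 grip mm 60.1 F [-0.   0.   0.2] q [ 44.  12. -24.   0. -54. -12.]
(0.4427, 0.2019, 0.02, -58.6) -> [-0.03, 0.04, 5.63, -0.01, -0.01, -0.01]
```

View pics/10side.png

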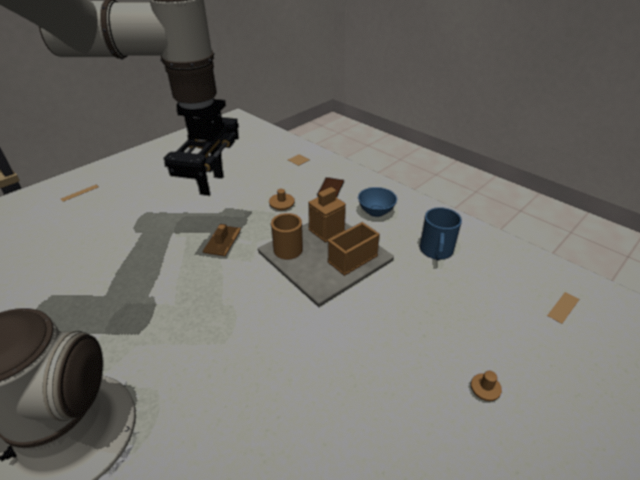

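View pics/10wrist.png

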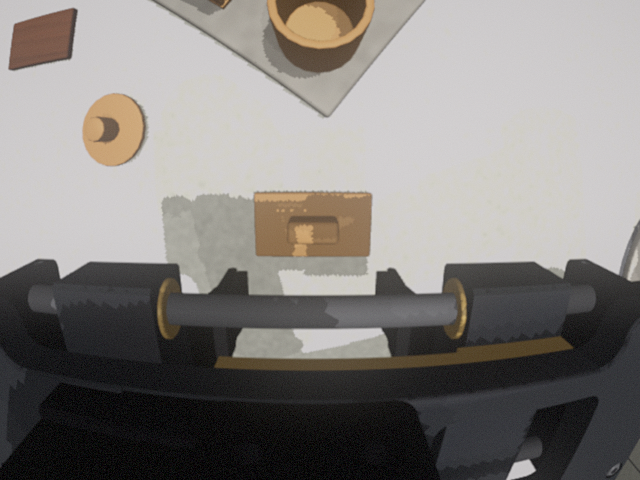

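Emit:
play_rows --pt "0 0.03 1.5 0 0 0 60" --pt "0 0.03 3.0 0 0 0 60" --pt "0 0.03 4.5 0 0 0 60" --pt "0 0.03 5.4 0 0 0 60" --pt "0 0.03 5.6 0 0 0 60" --pt "0 0.03 5.6 0 0 0 60" --pt "0 0.03 5.6 0 0 0 30" --pt "0 0.03 5.6 0 0 0 30" --pt "0 0.03 5.6 0 0 0 30" --pt "0 0.03 5.6 0 0 0 30" --pt "0 0.03 5.6 0 0 0 30" --pt "0 0.03 5.6 0 0 0 30"

```text
time_s: 54.3
tcp_pos: [0.4435, 0.2019, 0.0218]
ee_rot: [[0.521, -0.853, 0.002], [-0.853, -0.521, 0.001], [0.0, -0.002, -1.0]]
wrist_force: [-1.2, 0.3, 6.2]
gripper_width: 0.459
```

```bash
python3 - <<'E'
from pl import *
plan([],avg(3,True))
E
```

```text
[0.4435 0.2019 0.0218] [0.0021 0.0008] [-1.2  0.3  6.2]
[0.4435 0.2019 0.0218] [0.0021 0.0008] [-1.3 -0.   6. ]
[0.4435 0.2019 0.0218] [0.002  0.0008] [-1.7  0.4  6.9]
t 54.4 tcp [0.4435 0.2019 0.0218] psi -58.59 grip mm 39.7 F [-1.4  0.2  6.4] q [ 44.  23. -33.   0. -34. -12.]
```

Emit:
play_rows --pt "0 0 0 0 0 0 65" --pt "0 0 0 0 0 0 65" --pt "0 0 0 0 0 -18 65" --pt "0 0 0 0 0 -18 65" --pt "0 0 0 0 0 -18 65" --pt "0 0 0 0 0 -18 65" --pt "0 0 0 0 0 -18 65" --pt "0 0 0 0 0 -18 65" --pt "0 0 0 0 0 -18 65" --pt "0 0 0 0 0 -18 65" --pt "0 0 0 0 0 -18 65" --pt "0 0 0 0 0 -18 65"

```text
time_s: 55.65
tcp_pos: [0.443, 0.2014, 0.0206]
ee_rot: [[0.886, 0.465, 0.001], [0.465, -0.886, -0.0], [0.0, 0.001, -1.0]]
wrist_force: [1.1, 0.2, -0.3]
gripper_width: 0.748
```

```bash
python3 - <<'E'
from pl import *
plan([(.4427,.2019,.02,31.4)],avg(3,True))
E
```

```text
[0.443  0.2014 0.0206] [ 0.0006 -0.0003] [ 1.1  0.2 -0.3]
[0.443  0.2014 0.0206] [ 0.0006 -0.0003] [0.  0.5 0.2]
[0.443  0.2014 0.0207] [ 0.0006 -0.0003] [ 0.9  0.1 -0.3]
t 55.75 tcp [0.443  0.2014 0.0206] psi 27.63 grip mm 65.0 F [ 0.7  0.3 -0.1] q [ 44.  24. -33.   0. -34.  74.]
(0.4427, 0.2019, 0.02, 31.4) -> [-0.0, -0.02, 0.03, 0.01, -0.0, -0.75]
```

Emit:
play_rows --pt "0 0 0 0 0 -0.75 65" --pt "0 0 0 0 0 -0.75 65" --pt "0 0 0 0 0 -0.75 10" --pt "0 0 0 0 0 -0.75 10" --pt "0 0 0 0 0 -0.75 10" --pt "0 0 0 0 0 -0.75 10" --pt "0 0 0 0 0 -0.75 10" --pt "0 0 0 0 0 -0.75 10" --pt "0 0 0 0 0 -0.75 10" --pt "0 0 0 0 0 -0.75 10"

```text
time_s: 56.8
tcp_pos: [0.4431, 0.2015, 0.0208]
ee_rot: [[0.857, 0.516, 0.001], [0.516, -0.857, -0.0], [0.001, 0.0, -1.0]]
wrist_force: [0.1, -0.6, -0.6]
gripper_width: 0.202
```

```bash
python3 - <<'E'
from pl import *
s=avg(3,True)
a=np.deg2rad(31.4); d=np.array([np.cos(a),np.sin(a)]); print('lid-tool along x (mm)',1000*(np.array([.4435,.2019])-s['tcp_pos'][:2])@d)
plan([(.6004,-.0641,.185,-6.2)],s)
C=[cap('top'),cap('side')]
cv2.imwrite('pics/11t.png',C[0]['bgr'])
E
```

```text
[0.4431 0.2015 0.0208] [ 0.0009 -0.    ] [ 0.1 -0.6 -0.6]
[0.4431 0.2015 0.0209] [0.0009 0.    ] [ 0.6 -0.3  0.6]
[0.4431 0.2015 0.0208] [ 0.0009 -0.    ] [-0.4  0.8 -0.7]
lid-tool along x (mm) 0.5410801777965895
t 56.9 tcp [0.4431 0.2015 0.0208] psi 31.08 grip mm 17.7 F [ 0.1 -0.  -0.2] q [ 44.  24. -33.   0. -34.  77.]
(0.6004, -0.0641, 0.185, -6.2) -> [-0.09, 12.35, -6.56, 0.0, -0.01, 7.46]
```

Emit:
play_rows --pt "0 0 -1.5 0 0 0 10" --pt "0 0 -3.2 0 0 0 10" --pt "0 0 -5 0 0 0 10" --pt "0 0 -6.5 0 0 0 10" --pt "-0.09 3 -6.5 0 0 1.7 10" --pt "-0.09 5 -6.5 0 0 3.2 10" --pt "-0.09 7 -6.5 0 0 4.7 10" --pt "-0.09 9 -6.5 0 0 6 10" --pt "-0.09 10.8 -6.5 0 0 7.46 10" --pt "-0.09 12 -6.5 0 0 7.46 10" --pt "-0.09 12.35 -6.5 0 0 7.46 10" --pt "-0.09 12.35 -6.5 0 0 7.46 10"

```text
time_s: 58.25
tcp_pos: [0.6003, -0.0656, 0.1823]
ee_rot: [[0.994, -0.112, -0.001], [-0.112, -0.994, 0.0], [-0.001, 0.0, -1.0]]
wrist_force: [-0.5, -0.1, -1.4]
gripper_width: 0.204
```

```bash
python3 - <<'E'
from pl import *
plan([(.6,-.0641,.125,-6.2),(.6,-.0641,.107,-6.2)],avg(4,True))
E
```

```text
[ 0.6003 -0.0656  0.1823] [-0.0012  0.    ] [-0.5 -0.1 -1.4]
[ 0.5997 -0.0643  0.1826] [-0.0012  0.0002] [ 0.7  0.3 -0.6]
[ 0.5996 -0.0635  0.183 ] [-0.0006  0.0003] [ 0.2  0.6 -0.2]
[ 0.5996 -0.063   0.1833] [-0.0001  0.0002] [-0.4 -0.4 -1.3]
t 58.4 tcp [ 0.5998 -0.0641  0.1828] psi -6.27 grip mm 17.6 F [-0.   0.1 -0.9] q [  9.  22.  -6.  -0. -62.  74.]
(0.6, -0.0641, 0.125, -6.2) -> [0.01, -0.0, 2.31, -0.0, 0.01, -0.01]
(0.6, -0.0641, 0.107, -6.2) -> [0.01, -0.0, 3.03, -0.0, 0.01, -0.01]
```

Emit:
play_rows --pt "0 0 0 0 0 0 10" --pt "0 0 1 0 0 0 10" --pt "0 0 2 0 0 0 10" --pt "0 0 2.7 0 0 0 10" --pt "0 0 2.7 0 0 0 10" --pt "0 0 2.7 0 0 0 10" --pt "0 0 2.7 0 0 0 10" --pt "0 0 2.7 0 0 0 10" --pt "0 0 2.7 0 0 0 10"

```text
time_s: 59.35
tcp_pos: [0.601, -0.0639, 0.117]
ee_rot: [[0.994, -0.108, 0.003], [-0.108, -0.994, 0.0], [0.003, -0.0, -1.0]]
wrist_force: [-0.0, 0.1, -0.9]
gripper_width: 0.203
```

```bash
python3 - <<'E'
from pl import *
plan([(.6,-.0641,.107,-6.2),(.6,-.0641,.105,-6.2)],avg(6,True))
for n in('side','wrist','top'):
    c=cap(n); b=c['bgr']; 
    if n=='side': b=cv2.resize(b[120:320,230:430],None,fx=3,fy=3,interpolation=cv2.INTER_CUBIC)
    cv2.imwrite('pics/12%s.png'%n,b)
E
```

```text
[ 0.601  -0.0639  0.117 ] [0.0028 0.0002] [-0.   0.1 -0.9]
[ 0.6008 -0.064   0.1168] [0.0023 0.0001] [ 0.2  0.6 -1.1]
[ 0.6007 -0.064   0.1166] [0.0019 0.0001] [-0.9  0.8 -1.5]
[ 0.6006 -0.0641  0.1164] [0.0015 0.    ] [-0.6 -0.5 -0.7]
[ 0.6006 -0.0641  0.1162] [ 0.0013 -0.    ] [ 0.2 -0.2 -0.1]
[ 0.6005 -0.0641  0.1162] [ 0.0011 -0.0001] [-0.1  0.4 -0.8]
t 59.6 tcp [ 0.6007 -0.0641  0.1165] psi -6.22 grip mm 17.7 F [-0.2  0.2 -0.8] q [  9.  25. -11.   0. -54.  75.]
(0.6, -0.0641, 0.107, -6.2) -> [-0.03, 0.0, 0.38, -0.0, -0.02, -0.0]
(0.6, -0.0641, 0.105, -6.2) -> [-0.03, 0.0, 0.46, -0.0, -0.02, -0.0]
```

View pics/12side.png

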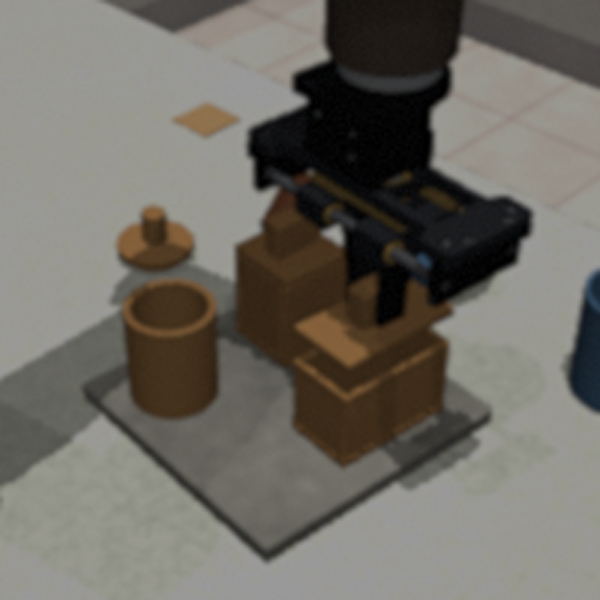

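View pics/12wrist.png

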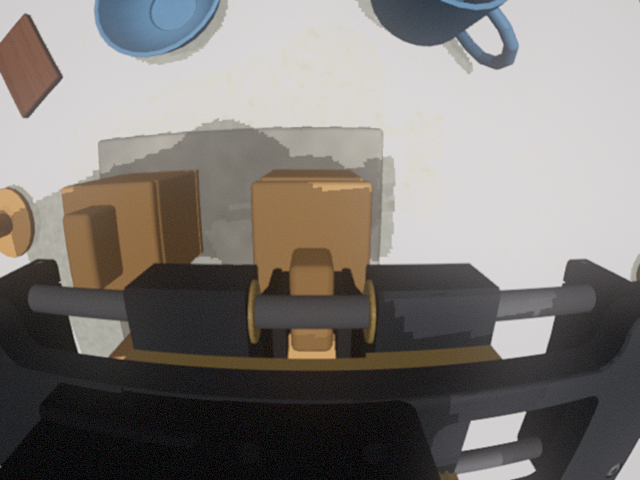

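Emit:
play_rows --pt "-0.01 0 0.15 0 0 0 10" --pt "-0.01 0 0.3 0 0 0 10" --pt "-0.01 0 0.45 0 0 0 10" --pt "-0.01 0 0.55 0 0 0 10" --pt "-0.01 0 0.65 0 0 0 10" --pt "-0.01 0 0.72 0 0 0 10" --pt "-0.01 0 0.72 0 0 0 10" --pt "-0.01 0 0.72 0 0 0 10" --pt "-0.01 0 0.72 0 0 0 10"

```text
time_s: 60.7
tcp_pos: [0.6004, -0.064, 0.0982]
ee_rot: [[0.994, -0.108, 0.001], [-0.108, -0.994, -0.0], [0.001, -0.0, -1.0]]
wrist_force: [-0.7, 0.9, -0.4]
gripper_width: 0.203
```

```bash
python3 - <<'E'
from pl import *
plan([(.6,-.0641,.0942,-6.2)],avg(4,True))
E
```

```text
[ 0.6004 -0.064   0.0982] [ 0.0013 -0.    ] [-0.7  0.9 -0.4]
[ 0.6004 -0.064   0.0982] [ 0.0013 -0.    ] [ 0.2 -0.  -0.8]
[ 0.6003 -0.0641  0.0982] [ 0.0012 -0.    ] [-0.7  0.4 -1.5]
[ 0.6003 -0.064   0.0982] [0.0012 0.    ] [-0.4  0.1 -1.1]
t 60.85 tcp [ 0.6004 -0.064   0.0982] psi -6.22 grip mm 17.5 F [-0.4  0.3 -1. ] q [  9.  26. -12.   0. -52.  75.]
(0.6, -0.0641, 0.0942, -6.2) -> [-0.01, 0.0, 0.16, -0.0, -0.01, -0.0]
```

No contact force at 4 mm into the mouth: spigot is in. Lower the rest, release, raise.

Emit:
play_rows --pt "0 0 0.08 0 0 0 10" --pt "0 0 0.16 0 0 0 10" --pt "0 0 0.16 0 0 0 10" --pt "0 0 0.16 0 0 0 10" --pt "0 0 0.16 0 0 0 40" --pt "0 0 0.16 0 0 0 40" --pt "0 0 0.16 0 0 0 40" --pt "0 0 0.16 0 0 0 40" --pt "0 0 -1 0 0 0 40" --pt "0 0 -2.5 0 0 0 40" --pt "0 0 -3.6 0 0 0 40" --pt "0 0 -3.6 0 0 0 40"

```text
time_s: 62.1
tcp_pos: [0.603, -0.0641, 0.1933]
ee_rot: [[0.994, -0.108, 0.011], [-0.108, -0.994, 0.0], [0.011, -0.001, -1.0]]
wrist_force: [0.8, 0.2, 0.3]
gripper_width: 0.459
```

```bash
python3 - <<'E'
from pl import *
s=avg(5)
plan([(.6455,.2201,.16,84)],s)
E
```

```text
t 62.3 tcp [ 0.6007 -0.064   0.1893] psi -6.22 grip mm 39.7 F [ 0.2  0.1 -0.5] q [  9.  21.  -6.  -0. -63.  75.]
(0.6455, 0.2201, 0.16, 84) -> [0.55, -11.49, 1.18, 0.02, -0.04, -18.04]
```

Emit:
play_rows --pt "0.55 -11.49 0 0 0 -18.04 45" --pt "0.55 -11.49 0 0 0 -18.04 45" --pt "0.55 -11.49 0 0 0 -18.04 45" --pt "0.55 -11.49 0 0 0 -18.04 45" --pt "0.55 -11.49 0 0 0 -18.04 45" --pt "0.55 -11.49 0 0 0 -18.04 45" --pt "0.55 -11.49 0.5 0 0 -18.04 45" --pt "0.55 -11.49 1.18 0 0 -18.04 45" --pt "0.55 -11.49 1.18 0 0 -18.04 45" --pt "0.55 -11.49 1.18 0 0 -18.04 45" --pt "0.55 -11.49 1.18 0 0 -18.04 45" --pt "0.55 -11.49 1.18 0 0 -18.04 45"

```text
time_s: 63.55
tcp_pos: [0.6445, 0.2198, 0.1569]
ee_rot: [[0.105, 0.994, -0.002], [0.994, -0.105, -0.001], [-0.002, -0.001, -1.0]]
wrist_force: [-0.1, 0.4, -0.6]
gripper_width: 0.523
```

```bash
python3 - <<'E'
from pl import *
s=avg(5)
plan([(.6452,.2199,.02,84)],s)
C=[cap('top'),cap('side')]
for n in('side','wrist','top'):
    c=cap(n); b=c['bgr']; 
    cv2.imwrite('pics/13%s.png'%n,b)
E
```

```text
t 63.75 tcp [0.6446 0.2198 0.1574] psi 83.91 grip mm 45.0 F [ 0.2 -0.2  0.1] q [ 32.  30.   4.   0. -64. 141.]
(0.6452, 0.2199, 0.02, 84) -> [0.01, 0.03, 5.5, -0.01, 0.01, -0.02]
```

View pics/13side.png

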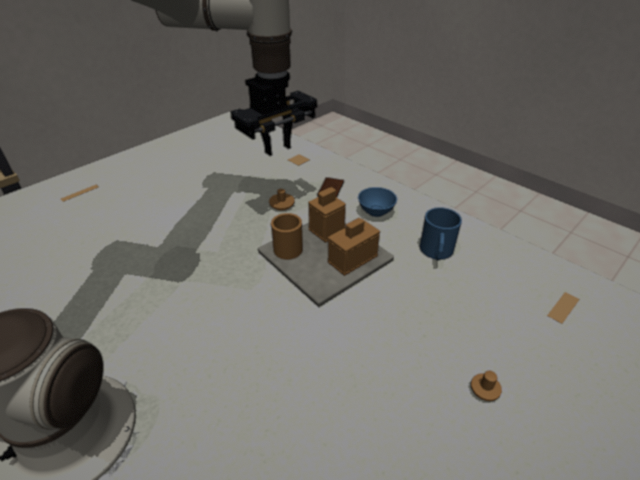

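View pics/13wrist.png

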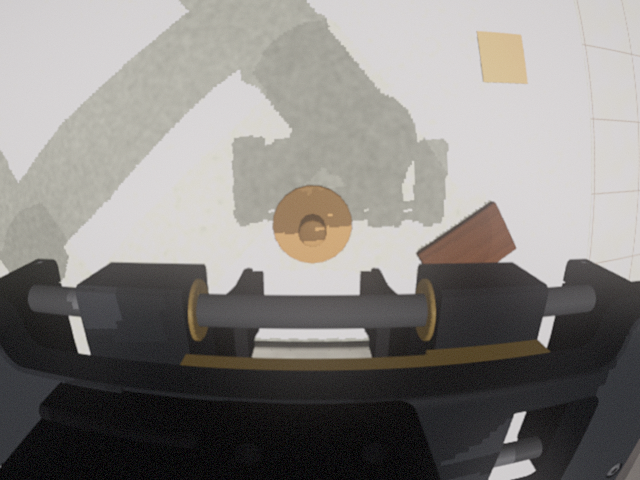

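Emit:
play_rows --pt "0.01 0.02 1.5 0 0 0 45" --pt "0.01 0.02 3.0 0 0 0 45" --pt "0.01 0.02 4.5 0 0 0 45" --pt "0.01 0.02 5.3 0 0 0 45" --pt "0.01 0.02 5.47 0 0 0 45" --pt "0.01 0.02 5.47 0 0 0 45" --pt "0.01 0.02 5.47 0 0 0 14" --pt "0.01 0.02 5.47 0 0 0 14" --pt "0.01 0.02 5.47 0 0 0 14" --pt "0.01 0.02 5.47 0 0 0 14" --pt "0.01 0.02 5.47 0 0 0 14" --pt "0.01 0.02 5.47 0 0 0 14"

```text
time_s: 65.25
tcp_pos: [0.646, 0.2205, 0.0229]
ee_rot: [[0.105, 0.995, 0.002], [0.995, -0.105, 0.0], [0.001, 0.002, -1.0]]
wrist_force: [-0.7, 0.1, 5.5]
gripper_width: 0.242
```

```bash
python3 - <<'E'
from pl import *
plan([],avg(3,True))
E
```

```text
[0.646  0.2205 0.0229] [0.0022 0.0004] [-0.7  0.1  5.5]
[0.646  0.2205 0.0228] [0.0021 0.0004] [-0.9 -0.1  4.9]
[0.646  0.2205 0.0228] [0.0021 0.0004] [-1.8 -0.7  5.6]
t 65.35 tcp [0.646  0.2205 0.0228] psi 84.0 grip mm 20.9 F [-1.1 -0.2  5.4] q [ 32.  38.  -4.   0. -49. 142.]
```

Emit:
play_rows --pt "0 0 0 0 0 0 45" --pt "0 0 0 0 0 0 45" --pt "0 0 0 0 0 18 45" --pt "0 0 0 0 0 18 45" --pt "0 0 0 0 0 18 45" --pt "0 0 0 0 0 18 45" --pt "0 0 0 0 0 18 45" --pt "0 0 0 0 0 18 45" --pt "0 0 0 0 0 18 45" --pt "0 0 0 0 0 18 45" --pt "0 0 0 0 0 18 45" --pt "0 0 0 0 0 18 45"

```text
time_s: 66.6
tcp_pos: [0.6452, 0.22, 0.0209]
ee_rot: [[0.999, -0.041, -0.0], [-0.041, -0.999, -0.001], [-0.0, 0.001, -1.0]]
wrist_force: [0.5, -0.2, -0.5]
gripper_width: 0.516
```

Emit:
play_rows --pt "0 0 0 0 0 0.5 45" --pt "0 0 0 0 0 0.5 45" --pt "0 0 0 0 0 0.5 14" --pt "0 0 0 0 0 0.5 14" --pt "0 0 0 0 0 0.5 14" --pt "0 0 0 0 0 0.5 14" --pt "0 0 0 0 0 0.5 14" --pt "0 0 0 0 0 0.5 14"

```text
time_s: 67.4
tcp_pos: [0.6456, 0.2202, 0.0218]
ee_rot: [[0.997, -0.078, 0.001], [-0.078, -0.997, -0.0], [0.001, -0.0, -1.0]]
wrist_force: [0.7, 0.6, -1.1]
gripper_width: 0.245
```

```bash
python3 - <<'E'
from pl import *
plan([(.5223,.0614,.19,-6)],avg(3,True))
E
```

```text
[0.6456 0.2202 0.0218] [ 0.0009 -0.    ] [ 0.7  0.6 -1.1]
[0.6456 0.2202 0.0217] [ 0.0008 -0.    ] [-0.2 -1.1 -0.3]
[0.6456 0.2202 0.0217] [ 0.0008 -0.0001] [-0.1 -0.  -0.3]
t 67.5 tcp [0.6456 0.2202 0.0217] psi -4.46 grip mm 21.5 F [ 0.1 -0.2 -0.6] q [ 32.  38.  -4.   0. -49.  53.]
(0.5223, 0.0614, 0.19, -6) -> [-4.42, 6.72, -6.73, -0.0, -0.01, 0.31]
```

Emit:
play_rows --pt "0 0 -1.5 0 0 0 14" --pt "0 0 -3.2 0 0 0 14" --pt "0 0 -5 0 0 0 14" --pt "0 0 -6.7 0 0 0 14" --pt "-0.8 1.2 -6.7 0 0 0.3 14" --pt "-1.8 2.7 -6.7 0 0 0.3 14" --pt "-2.8 4.2 -6.7 0 0 0.3 14" --pt "-3.7 5.6 -6.7 0 0 0.3 14" --pt "-4.2 6.4 -6.7 0 0 0.3 14" --pt "-4.42 6.72 -6.7 0 0 0.3 14" --pt "-4.42 6.72 -6.7 0 0 0.3 14" --pt "-4.42 6.72 -6.7 0 0 0.3 14"

```text
time_s: 68.75
tcp_pos: [0.5231, 0.0619, 0.1894]
ee_rot: [[0.995, -0.104, 0.002], [-0.104, -0.995, 0.0], [0.002, -0.001, -1.0]]
wrist_force: [0.2, 0.1, -0.7]
gripper_width: 0.242
```

```bash
python3 - <<'E'
from pl import *
plan([(.5224,.0615,.13,-6)],avg(4,True))
E
```

```text
[0.5231 0.0619 0.1894] [0.002  0.0003] [ 0.2  0.1 -0.7]
[0.5232 0.0622 0.1892] [0.0016 0.0002] [ 0.   0.6 -1.2]
[0.5231 0.0622 0.189 ] [0.0012 0.    ] [ 0.4  0.3 -1.3]
[0.523  0.0622 0.1889] [ 0.0008 -0.0001] [-0.3  0.  -1.5]
t 68.9 tcp [0.5231 0.0621 0.1891] psi -5.92 grip mm 21.3 F [ 0.1  0.3 -1.2] q [ 24.  14. -16.   0. -60.  60.]
(0.5224, 0.0615, 0.13, -6) -> [-0.03, 0.03, 2.36, -0.0, -0.02, 0.02]
```

Emit:
play_rows --pt "-0.02 0.02 0 0 0 0 14" --pt "-0.02 0.02 1 0 0 0 14" --pt "-0.02 0.02 2 0 0 0 14" --pt "-0.02 0.02 2.36 0 0 0 14" --pt "-0.02 0.02 2.36 0 0 0 14" --pt "-0.02 0.02 2.36 0 0 0 14" --pt "-0.02 0.02 2.36 0 0 0 14" --pt "-0.02 0.02 2.36 0 0 0 14" --pt "-0.02 0.02 2.36 0 0 0 14"

```text
time_s: 69.85
tcp_pos: [0.5221, 0.061, 0.1309]
ee_rot: [[0.995, -0.104, 0.002], [-0.104, -0.995, 0.001], [0.002, -0.001, -1.0]]
wrist_force: [-0.1, -0.8, -1.0]
gripper_width: 0.247
```

```bash
python3 - <<'E'
from pl import *
plan([(.5224,.0615,.114,-6)],avg(5,True))
for n in('side','wrist','top'):
    c=cap(n); b=c['bgr']; 
    if n=='side': b=cv2.resize(b[120:320,230:430],None,fx=3,fy=3,interpolation=cv2.INTER_CUBIC)
    cv2.imwrite('pics/14%s.png'%n,b)
E
```

```text
[0.5221 0.061  0.1309] [0.0022 0.0005] [-0.1 -0.8 -1. ]
[0.522  0.061  0.1308] [0.002  0.0004] [-0.7  0.7 -0.3]
[0.5219 0.0609 0.1306] [0.0017 0.0003] [ 0.  -0.3 -0.9]
[0.5219 0.0609 0.1305] [0.0015 0.0002] [-0.3 -0.5 -1.4]
[0.5218 0.0609 0.1303] [0.0012 0.0001] [-0.1 -0.4 -1.2]
t 70.05 tcp [0.5219 0.0609 0.1306] psi -5.96 grip mm 21.1 F [-0.2 -0.3 -1. ] q [ 24.  18. -21.   0. -51.  60.]
(0.5224, 0.0615, 0.114, -6) -> [0.02, -0.02, 0.67, -0.01, -0.02, 0.01]
```

View pics/14side.png

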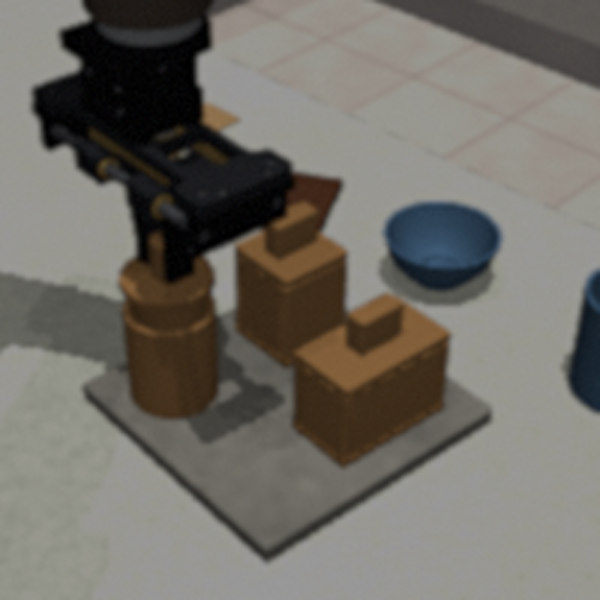

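View pics/14wrist.png

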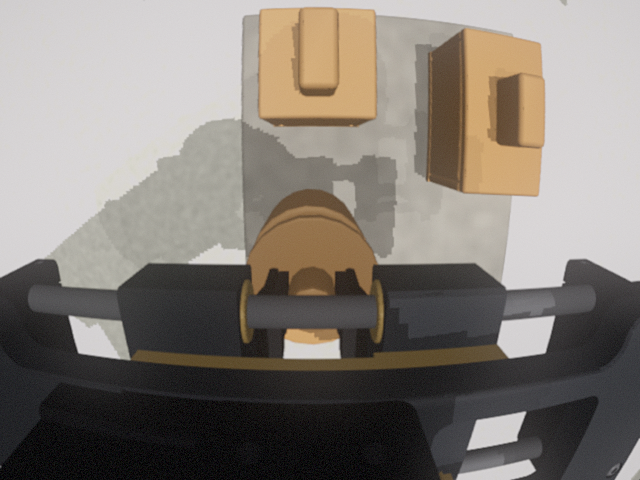

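Square and oblong lids look seated. Insert the wide lid to about 0.1145.

Emit:
play_rows --pt "0.03 -0.02 0.15 0 0 0 14" --pt "0.03 -0.02 0.3 0 0 0 14" --pt "0.03 -0.02 0.45 0 0 0 14" --pt "0.03 -0.02 0.55 0 0 0 14" --pt "0.03 -0.02 0.63 0 0 0 14" --pt "0.03 -0.02 0.63 0 0 0 14" --pt "0.03 -0.02 0.63 0 0 0 14" --pt "0.03 -0.02 0.63 0 0 0 14"

```text
time_s: 71.05
tcp_pos: [0.5227, 0.0613, 0.1146]
ee_rot: [[0.995, -0.104, 0.001], [-0.104, -0.995, 0.0], [0.001, -0.0, -1.0]]
wrist_force: [0.0, -0.4, 0.4]
gripper_width: 0.244
```

```bash
python3 - <<'E'
from pl import *
plan([(.5224,.0615,.110,-6)],avg(5,True))
E
```

```text
[0.5227 0.0613 0.1146] [0.0012 0.0001] [ 0.  -0.4  0.4]
[0.5227 0.0614 0.1146] [0.0013 0.0001] [-0.3  0.2 -0.4]
[0.5227 0.0613 0.1146] [0.0013 0.0001] [-0.8  0.7 -0.1]
[0.5226 0.0613 0.1146] [0.0012 0.0001] [-0.3 -0.1 -1.2]
[0.5226 0.0613 0.1145] [0.0011 0.    ] [-0.6 -0.1 -1.3]
t 71.25 tcp [0.5226 0.0613 0.1146] psi -5.96 grip mm 21.6 F [-0.4  0.1 -0.5] q [ 24.  19. -22.   0. -49.  60.]
(0.5224, 0.0615, 0.11, -6) -> [-0.01, -0.01, 0.18, -0.0, -0.01, 0.01]
```

Emit:
play_rows --pt "0 0 0.09 0 0 0 14" --pt "0 0 0.18 0 0 0 14" --pt "0 0 0.18 0 0 0 14" --pt "0 0 0.18 0 0 0 14" --pt "0 0 0.18 0 0 0 45" --pt "0 0 0.18 0 0 0 45" --pt "0 0 0.18 0 0 0 45" --pt "0 0 0.18 0 0 0 45" --pt "0 0 -1 0 0 0 45" --pt "0 0 -2.5 0 0 0 45" --pt "0 0 -4 0 0 0 45" --pt "0 0 -4 0 0 0 45"

```text
time_s: 72.5
tcp_pos: [0.5258, 0.0621, 0.2204]
ee_rot: [[0.995, -0.103, 0.013], [-0.103, -0.995, 0.003], [0.013, -0.004, -1.0]]
wrist_force: [0.5, 0.5, 0.4]
gripper_width: 0.516
```

```bash
python3 - <<'E'
from pl import *
plan([(.4,.33,.25,-6)],avg(4))
E
```

```text
t 72.65 tcp [0.5236 0.0617 0.2167] psi -5.95 grip mm 45.2 F [ 0.1  0.  -0.5] q [ 24.  13. -14.  -0. -63.  60.]
(0.4, 0.33, 0.25, -6) -> [-6.02, -10.17, -1.34, -0.03, -0.06, 0.01]
```

Emit:
play_rows --pt "-2 -3.4 -1.3 0 0 0 45" --pt "-4 -6.8 -1.3 0 0 0 45" --pt "-6 -10 -1.3 0 0 0 45" --pt "-6 -10 -1.3 0 0 0 45" --pt "-6 -10 -1.3 0 0 0 45" --pt "-6 -10 -1.3 0 0 0 45" --pt "-6 -10 -1.3 0 0 0 45" --pt "-6 -10 -1.3 0 0 0 45" --pt "-6 -10 -1.3 0 0 0 45"

```text
time_s: 73.6
tcp_pos: [0.3991, 0.3246, 0.2457]
ee_rot: [[0.995, -0.105, -0.001], [-0.105, -0.995, -0.002], [-0.0, 0.002, -1.0]]
wrist_force: [-0.2, -1.0, 0.7]
gripper_width: 0.517
```

```bash
cat > chk.py <<'E'
from pl import *
C=[cap('top'),cap('side')]
for n,h in [('wide',.072),('square',.067),('oblong',.057)]:
    M['s_'+n]=M['jar_'+n]+[P+[0,0,h] for P in M['lid_'+n]]
F={}
for n,x,y in [('wide',.5224,.0615),('square',.633,.0465),('oblong',.6003,-.064)]:
    f=locate('s_'+n,x,y,z=.016,yaw=-6,caps=C[:1],each=False); F[n]=f
    dx,dy=f[0]-.576,f[1]+.001;a=np.deg2rad(-6)
    print('  uv',np.round([dx*np.cos(a)+dy*np.sin(a),-dx*np.sin(a)+dy*np.cos(a)],4))
for c in C:
    b=c['bgr'].copy(); bo=b.copy()
    for n,x,y in [('wide',.5224,.0615),('square',.633,.0465),('oblong',.6003,-.064)]:
        a=np.deg2rad(-6);R=np.array([[np.cos(a),-np.sin(a),0],[np.sin(a),np.cos(a),0],[0,0,1]])
        for P in M['s_'+n]:
            h=len(P)//2
            for Q in (P[:h],P[h:]):
                u=proj(c,Q@R.T+[x,y,.016]); cv2.polylines(b,[np.round(u*16).astype(np.int32)],True,(0,255,0),1,cv2.LINE_AA,4)
    sl=np.s_[160:310,230:430]
    cv2.imwrite('pics/F%s.png'%c['n'],cv2.resize(b[sl],None,fx=4,fy=4,interpolation=cv2.INTER_CUBIC))
    cv2.imwrite('pics/G%s.png'%c['n'],cv2.resize(bo[sl],None,fx=4,fy=4,interpolation=cv2.INTER_CUBIC))
for t in ('bowl','mug','rib'): print(t,[np.round(d['centre'],3) for d in r.spot_in('top',t)[:1]])
E
python3 chk.py
```

```text
s_wide BOTH [0.5238 0.0619] [-4.21  0.04]
  uv [-0.0584  0.0571]
s_square BOTH [0.6329 0.047 ] [-6.33  0.04]
  uv [0.0516 0.0537]
s_oblong BOTH [ 0.6014 -0.0638] [-6.03  0.05]
  uv [ 0.0318 -0.0598]
bowl [array([0.802, 0.023, 0.017])]
mug [array([ 0.783, -0.172,  0.043])]
rib [array([0.783, 0.181, 0.007])]
```

View pics/Gtop.png

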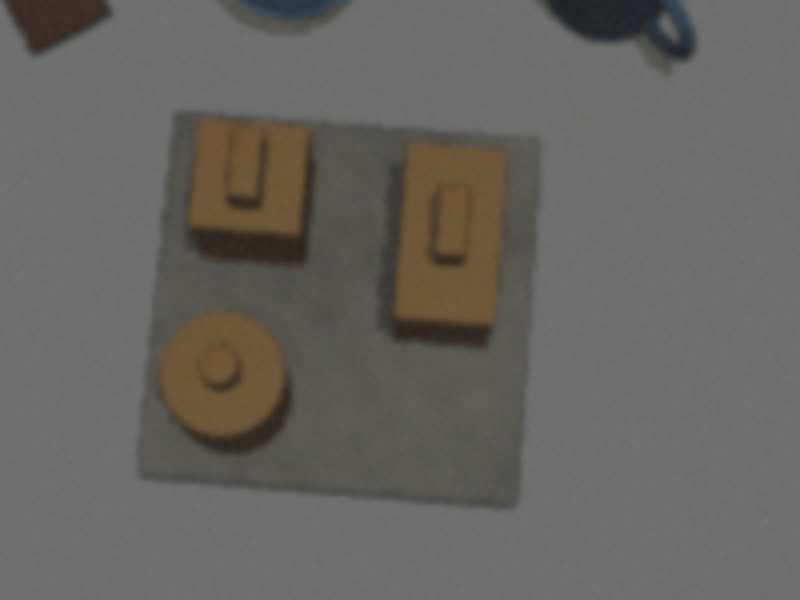

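View pics/Fside.png

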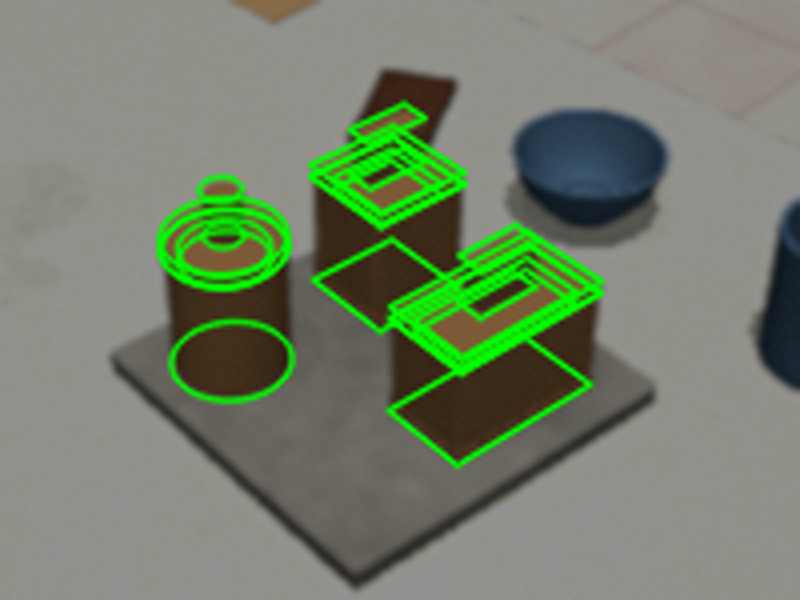

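View pics/Gside.png

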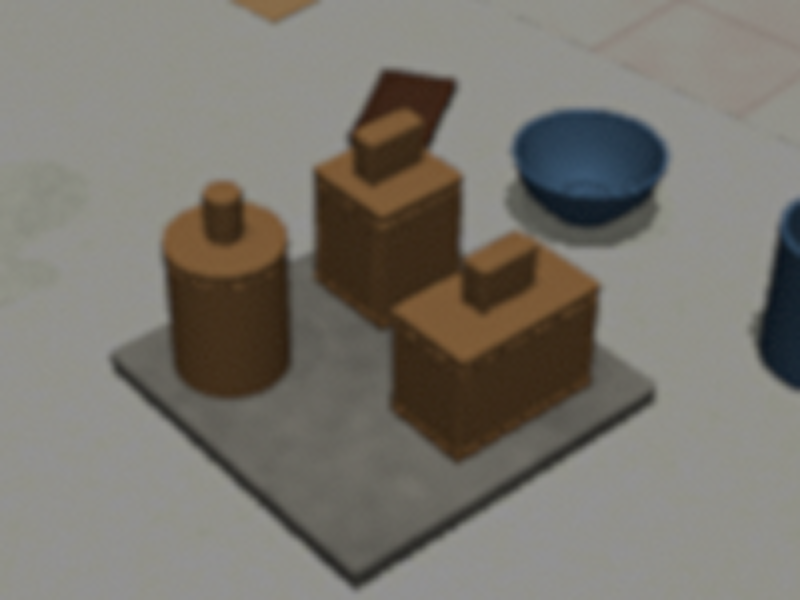

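```bash
python3 -c "
from station import r
print(r.finish_job())"
```

```text
the job is handed in; nothing more can be done
None
```

I placed all three jars that were on the table (wide, square and oblong) upright on the kiln shelf, each with its own lid, and handed the job in at about 74 s. The slim jar was absent, so I left its lid where it lay.

After I put the square jar down, it turned up about 40 mm aside, overhanging the shelf edge. I took this to be the stated disturbance, though I did not see it happen. I picked the jar up again, moved it back in and re-centred it before fitting its lid.

**Final checks (top and side pictures):**
- **Position:** the jar centres lie at (-58, 57), (52, 54) and (32, -60) mm from the shelf centre for wide, square and oblong. Each jar is wholly on the shelf, with clear gaps between them.
- **Lids:** all three lids sit level and flush on their rims, and the seated-lid outlines match the pictures to about 1–2 mm. Each lid went in without any contact force, and I let it go within about 0.5 mm of the expected seated height.
- **Bystanders:** the bowl, mug and rib read within about 4 mm of their starting places, which is within the detector's error.

**Disagreements:** the wide and oblong jars read about 1 mm further along x in the camera than from the gripper. In the lid-on check I fitted positions only in the top picture and compared the side picture by eye.

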